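Open the casting base, lay out the pieces and put up its walls

TASK

Get the plaster-casting base ready: loosen its three captive thumbscrews anticlockwise until they come to their stops with the clamp fingers pointing away from the cover plate, then lift the plate off and lay it flat in the middle of the ware board. Next lay every pebble and dowel that is lying on the table between the base and the board on the plaster bed, well in from its edges, and only after that raise all four hinged walls fully upright to make an open box round them, leaving the jars and cups alone.

Things in the scene. Friction and masses are not known exactly. Their poses are not given: they have to be found in the camera images.
- casting_base: Fixed plaster-casting base, place and yaw vary: foot board 172 x 172 x 12 mm, flat plaster bed 120 x 120 mm, top 58 mm above the table. Origin on the table under the bed's middle; x, y square to the bed (wall_0 on its -x side, wall_1 -y, wall_2 +x, wall_3 +y). Corner pillars 72 mm out in x and y; three carry the thumbscrews, the fourth (+x, +y) is a plain low stud.
- screw_0 (a joint): Turn of the captive thumbscrew at the base's -x, +y corner, rad: 0 tight, its clamp finger pointing at the bed's middle, 1.5 mm over the cover plate's corner; grows anticlockwise (from above) as it is loosened, to a stop at 3.0, finger pointing away. Stays where it is left (friction 0.06 N m); rises 1.2 mm a rad; never comes out.
- screw_0_head (a point): On screw_0's axis, at the centre of its flat upright steel wing: 36 mm long, 9 mm thick, 24 mm tall; about 93 mm above the table. Turns with the screw: x lies along the wing and points the way the clamp finger points (finger 38 mm long from the axis, 8 mm thick, its top 17 mm below this point).
- screw_1 (a joint): Turn of the captive thumbscrew at the base's -x, -y corner, rad: 0 tight, its clamp finger pointing at the bed's middle, 1.5 mm over the cover plate's corner; grows anticlockwise (from above) as it is loosened, to a stop at 3.0, finger pointing away. Stays where it is left (friction 0.06 N m); rises 1.2 mm a rad; never comes out.
- screw_1_head (a point): On screw_1's axis, at the centre of its flat upright steel wing: 36 mm long, 9 mm thick, 24 mm tall; about 93 mm above the table. Turns with the screw: x lies along the wing and points the way the clamp finger points (finger 38 mm long from the axis, 8 mm thick, its top 17 mm below this point).
- screw_2 (a joint): Turn of the captive thumbscrew at the base's +x, -y corner, rad: 0 tight, its clamp finger pointing at the bed's middle, 1.5 mm over the cover plate's corner; grows anticlockwise (from above) as it is loosened, to a stop at 3.0, finger pointing away. Stays where it is left (friction 0.06 N m); rises 1.2 mm a rad; never comes out.
- screw_2_head (a point): On screw_2's axis, at the centre of its flat upright steel wing: 36 mm long, 9 mm thick, 24 mm tall; about 93 mm above the table. Turns with the screw: x lies along the wing and points the way the clamp finger points (finger 38 mm long from the axis, 8 mm thick, its top 17 mm below this point).
- wall_0 (a joint): Hinge of the wooden wall on the base's -x side, rad: 0 flat outwards, 1.571 (stop) upright. The hinge line is the bed's upper edge on that side, 60 mm from the bed's middle, 58 mm above the table; the wall is 46 mm high, 130 mm long, 8 mm thick. The stiff hinge (0.09 N m) holds it where it is left.
- wall_0_bar (a point): Centre of wall_0's pull bar: round steel, 12 mm thick, 26 mm long, parallel to the hinge line, on a neck 10 mm wide; 60 mm from the hinge line along the wall, 4 mm to its outer side, 14 mm beyond the free edge. Wall flat: 54 mm above the table, open air below. Turns with the wall: x from hinge to free edge, y along the bar.
- wall_1 (a joint): Hinge of the wooden wall on the base's -y side, rad: 0 flat outwards, 1.571 (stop) upright. The hinge line is the bed's upper edge on that side, 60 mm from the bed's middle, 58 mm above the table; the wall is 46 mm high, 130 mm long, 8 mm thick. The stiff hinge (0.09 N m) holds it where it is left.
- wall_1_bar (a point): Centre of wall_1's pull bar: round steel, 12 mm thick, 26 mm long, parallel to the hinge line, on a neck 10 mm wide; 60 mm from the hinge line along the wall, 4 mm to its outer side, 14 mm beyond the free edge. Wall flat: 54 mm above the table, open air below. Turns with the wall: x from hinge to free edge, y along the bar.
- wall_2 (a joint): Hinge of the wooden wall on the base's +x side, rad: 0 flat outwards, 1.571 (stop) upright. The hinge line is the bed's upper edge on that side, 60 mm from the bed's middle, 58 mm above the table; the wall is 46 mm high, 130 mm long, 8 mm thick. The stiff hinge (0.09 N m) holds it where it is left.
- wall_2_bar (a point): Centre of wall_2's pull bar: round steel, 12 mm thick, 26 mm long, parallel to the hinge line, on a neck 10 mm wide; 60 mm from the hinge line along the wall, 4 mm to its outer side, 14 mm beyond the free edge. Wall flat: 54 mm above the table, open air below. Turns with the wall: x from hinge to free edge, y along the bar.
- wall_3 (a joint): Hinge of the wooden wall on the base's +y side, rad: 0 flat outwards, 1.571 (stop) upright. The hinge line is the bed's upper edge on that side, 60 mm from the bed's middle, 58 mm above the table; the wall is 46 mm high, 130 mm long, 8 mm thick. The stiff hinge (0.09 N m) holds it where it is left.
- wall_3_bar (a point): Centre of wall_3's pull bar: round steel, 12 mm thick, 26 mm long, parallel to the hinge line, on a neck 10 mm wide; 60 mm from the hinge line along the wall, 4 mm to its outer side, 14 mm beyond the free edge. Wall flat: 54 mm above the table, open air below. Turns with the wall: x from hinge to free edge, y along the bar.
- plate_grip (a point): Centre of the wooden grip on the loose aluminium cover plate (plate 112 x 112 x 8 mm, 0.35 kg, lying on the bed at the start). The grip is a batten 16 mm wide (x), 70 mm long (y) and 28 mm tall standing on the plate's middle; this point is 22 mm above the plate's underside; z is the plate's upward normal.
- board_top (a point): Centre of the upper face of the fixed plywood ware board, 170 x 170 mm, top 12 mm above the table, right of the casting base.
- pebble_center (a point): A dark flat oval pebble, 28 mm wide, 60 mm long, 14 mm thick; loose on the table between the casting base and the ware board at the start, or absent. The point is its centre, half-way up; y is its long axis, z up.
- short_dowel_center (a point): A short wooden dowel, 10 mm thick, 62 mm long, lying; loose on the table between the casting base and the ware board at the start, or absent. The point is its centre, half-way up; y is its long axis, z up.
- long_dowel_center (a point): A longer wooden dowel, 12 mm thick, 79 mm long, lying; loose on the table between the casting base and the ware board at the start, or absent. The point is its centre, half-way up; y is its long axis, z up.
- glaze_jar_0: Bystander: a pale glaze jar with a white lid, 59 mm across, 82 mm tall; origin at the centre of its underside. Leave it alone.
- slip_cup_0: Bystander: a whitish slip cup, 58 mm across, 52 mm tall; origin at the centre of its underside. Leave it alone.
- slip_cup_1: Bystander: a blue slip cup, 52 mm across, 45 mm tall; origin at the centre of its underside. Leave it alone.

How it is judged:
On the way, in this order (a step that is already met when the one before it is completed fails the run):
1. all three thumbscrews loosened (more than 2.4 rad), the plate still on the bed (value of joint each of screw_0, screw_1, screw_2 above 2.4 rad and horizontal distance between plate_grip and casting_base below 0.06 m), for 0.2 s.
2. the cover plate lies flat on the ware board (horizontal distance between plate_grip and board_top below 0.04 m and height (world z) of plate_grip between 0.026 and 0.042 m and angle between plate_grip's own z axis and vertical below 0.08 rad), for 0.2 s.
3. all pieces lie on the bed before the walls are up (x of pebble_center in the frame of casting_base between -0.057 and 0.057 m and y of pebble_center in the frame of casting_base between -0.057 and 0.057 m and z of pebble_center in the frame of casting_base between 0.058 and 0.072 m and x of short_dowel_center in the frame of casting_base between -0.057 and 0.057 m and y of short_dowel_center in the frame of casting_base between -0.057 and 0.057 m and z of short_dowel_center in the frame of casting_base between 0.058 and 0.072 m and x of long_dowel_center in the frame of casting_base between -0.057 and 0.057 m and y of long_dowel_center in the frame of casting_base between -0.057 and 0.057 m and z of long_dowel_center in the frame of casting_base between 0.058 and 0.072 m and value of joint any of wall_0, wall_1, wall_2, wall_3 below 1.2 rad), for 0.2 s.
4. all four walls upright (more than 1.47 rad) (value of joint each of wall_0, wall_1, wall_2, wall_3 above 1.47 rad), for 0.2 s.
At the end, for the whole second after the job is handed in: Thumbscrews beyond 2.4 rad; plate flat (0.08 rad) on the ware board, within 40 mm of its middle; every piece present lying on the bed, its centre within 57 mm of the bed's middle in bed x and y; all four walls beyond 1.47 rad; all at rest (all of step 2 and all of step 4 and value of joint each of screw_0, screw_1, screw_2 above 2.4 rad and x of pebble_center in the frame of casting_base between -0.057 and 0.057 m and y of pebble_center in the frame of casting_base between -0.057 and 0.057 m and z of pebble_center in the frame of casting_base between 0.058 and 0.072 m and x of short_dowel_center in the frame of casting_base between -0.057 and 0.057 m and y of short_dowel_center in the frame of casting_base between -0.057 and 0.057 m and z of short_dowel_center in the frame of casting_base between 0.058 and 0.072 m and x of long_dowel_center in the frame of casting_base between -0.057 and 0.057 m and y of long_dowel_center in the frame of casting_base between -0.057 and 0.057 m and z of long_dowel_center in the frame of casting_base between 0.058 and 0.072 m and linear speed of each of pebble, short_dowel, long_dowel, cover_plate below 0.02 m/s); the robot touches nothing.
It fails at once if a bystander jar or cup is moved more than 30 mm (distance of any of glaze_jar_0, slip_cup_0, slip_cup_1 from where it was at the start of the episode above 0.03 m).
Of pebble, short_dowel, long_dowel only 1 to 2 are there at a start; the rules pass over those that are not, and their reading is None.
At some moment in a run one of pebble, short_dowel, long_dowel may be knocked a few centimetres aside while the robot is not near it.
Once in a run the grip may slacken for a moment while it holds something.
It also fails if it takes over 210 s, if anything falls off the work surface, if the arm or the gripper's body presses on something with over 40 N, if the wrist force passes 120 N, or if a joint passes its speed limit or range.

ROBOT

A 6-joint arm with a two-finger parallel gripper is mounted at the origin on a cart in front of the work surface, level with it; the furniture and walls round the work are solid. World frame = base frame: x ahead of the robot, y to its left, z up, the work surface at z = 0. Lengths are in m, angles in rad, forces in N, time in s.
With the tool pointing down it reaches from about 0.225 to 0.875 m from the base axis. Payload 3.4 kg.
Tool frame: the origin (TCP) lies on the centre line of the jaws, within the pads' length; the fingertips stand 17 mm ahead of it and the grasp point (between the pads) lies 2 mm behind it (manip.finger_overhang is the distance from the TCP to the fingertips, in m); y points along the fingers, x is the direction in which the jaws open and shut, and the axes are right-handed (so a half turn about y gives the same grasp; the last joint's range is limited). The gripper opens to 85 mm and grips with 20 to 120 N. Pads are 22 mm wide; open, the fingers measure 114 mm over their backs; the gripper's body (76 mm by 85 mm) begins 54 mm behind the grasp point. The pads swing forward as they close: fully open they stand 13 mm farther back than shut.
Start: joints at [1.002, 0.276, 1.505, -0, 1.361, -0.121], TCP at [0.249, 0.518, 0.248] pointing down, gripper open.
Joint ranges: [-2.89, 2.89], [-0.75, 2.08], [0.22, 2.7], [-1.18, 4.32], [0.11, 2.71], [-2.7, 2.7]. Speed limits (rad/s): [2.57, 2.57, 3.14, 3.14, 3.14, 3.14].

INTERFACE

Orientations are given as a unit quaternion [w, x, y, z].
In Python, from rig import manip gives the robot as it stands.
- The arm moves only by the tool arm_command, never from a script. Its argument "commands" is a list of rows, each a list of 3 entries, a list of its own where there are three numbers: the finger opening in cm, from 0 to 8.54, then the shift along the world's x, y, z in cm, then the turn about the world's z in rad. A call has 1 to 12 rows; each row shifts and turns the commanded pose from where the row before left it; what a row does not reach is not made up. A row lasts 1/10 s, in which the tool goes at most 50 mm and 8.59 degrees, less where a joint would pass 70% of its speed; a pose out of reach is approached as far as the arm can. A call with a gripper value outside its range is refused whole. The fingers move at their own pace and stop on an object; "grip_force" is the grip in N (left out, the last holds). Time passes only in rows, so rows that do not move let the fingers close. It gives the time, the measured TCP pose, the force and the opening at its end, in the units of the state.
- manip.get_state(): the state, without advancing time (a new reading comes with each control period).
- manip.get_image(name): name is "scene" or "top" or "wrist"; returns a dict with "pixels" (384x512x3 uint8, red, green, blue), "range_z" (384x512 float32, m along the optical axis (not along the pixel's ray), 0 where there is no reading), "intrinsics" (3x3 intrinsics, pixels), "R" (3x3) and "t" (3): a world point X has camera coordinates R X + t. Camera axes: x right, y down, z forward; pixel columns grow to the right and rows downward; lengths in m; the calibration is good to about 2 mm. A picture is of the moment at which its call begins.
- manip.sign_off(): hands the job in, once; it reports no verdict.
The state is a dict: "clock": time; "qpos": joint angles; "qd": joint speeds; "effort": joint torques, N m; "position": TCP position; "ee_rot": TCP orientation; "contact_force": force on the tool from outside, world axes, zero at the start; "moment": the same for the moment, N m; "width": finger opening in m.
Only numpy, scipy, OpenCV 4.12 (cv2) and the standard library are available. Lean on these libraries where they do the work, as an engineer would, in place of code of your own. Each camera call takes 0.05 s, during which the arm holds its last target.

## Working session

There is one attempt and no reset: what is moved stays moved. The work goes in short steps, Python scripts to look and compute and a tool call to move; the robot and the scene stay as the last step left them, time stands still between calls to the robot, and variables do not carry over. Pictures are saved under pics/ and viewed, and the job is handed in when it is done.

Besides the shell and the picture viewer there is one more tool, called after ">>>" as name([rows], argument=value, ...), one row to a line, values as JSON. arm_command: Moves the arm, as the interface text tells. Its arguments: {"type":"object","properties":{"commands":{"type":"array"},"grip_force":{"type":"number"}},"required":["commands"]}

```bash
ls; mkdir -p pics
python3 - <<'E'
from rig import manip
import cv2
print(manip.get_state())
for n in ["scene","top","wrist"]:
    im=manip.get_image(n)
    cv2.imwrite(f"pics/a_{n}.png",im["pixels"][:,:,::-1])
    print(n,im["intrinsics"].tolist(),im["R"].round(4).tolist(),im["t"].round(4).tolist(),(im["range_z"]>0).mean())
E
```

```text
pics
{'clock': 0.0, 'qpos': array([ 1.00199463e+00,  2.76615590e-01,  1.50613030e+00,  4.04838583e-06,
        1.36071117e+00, -1.20985403e-01]), 'qd': array([ 0.00215056,  0.00108141,  0.00078631,  0.00254924, -0.00083396,
        0.00080575]), 'effort': array([ 9.18053920e-04, -4.16766715e+01, -2.45813477e+01,  1.69749211e-05,
        1.09979571e-02, -1.08776604e-05]), 'position': array([0.24869991, 0.51788142, 0.24742908]), 'ee_rot': array([-0.59825961,  0.59881921,  0.37590036, -0.37709404]), 'contact_force': array([-1.194407  , -0.09045718, -0.57728295]), 'moment': array([-0.03930371,  0.00092607, -0.00074169]), 'width': 0.08535565957961169}
scene [[407.92348772981734, 0.0, 253.80840965683444], [0.0, 407.92348772981734, 188.61378246221156], [0.0, 0.0, 1.0]] [[-0.0372, 0.9993, -0.008], [0.8041, 0.0251, -0.594], [-0.5934, -0.0285, -0.8044]] [0.0014, -0.4079, 1.7425] 0.9961649576822916
top [[424.40629580429527, 0.0, 252.54158432668538], [0.0, 424.40629580429527, 194.65908968001034], [0.0, 0.0, 1.0]] [[0.0261, -0.9996, 0.005], [-0.9938, -0.0265, -0.108], [0.1081, -0.0022, -0.9941]] [0.0018, 0.5917, 1.1759] 0.99603271484375
wrist [[317.07016255449565, 0.0, 254.81083811625322], [0.0, 317.07016255449565, 194.93040209263276], [0.0, 0.0, 1.0]] [[0.4326, 0.9016, -0.0018], [0.8565, -0.4103, 0.3132], [0.2816, -0.137, -0.9497]] [-0.5745, -0.0401, 0.3811] 0.99591064453125
```

View pics/a_top.png

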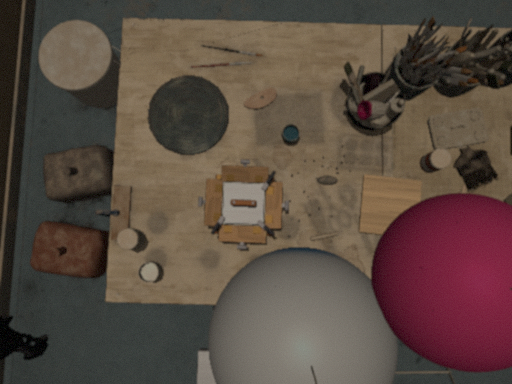

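View pics/a_scene.png

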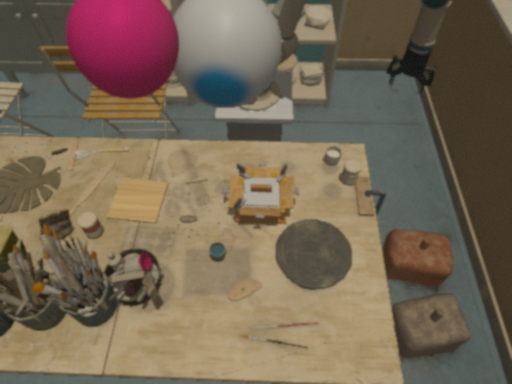

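View pics/a_wrist.png

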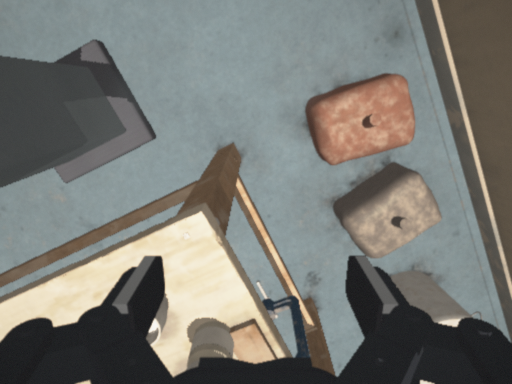

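```bash
cat > h.py <<'E'
from rig import manip
import cv2, numpy as np
def grab(n,f=None):
    im=manip.get_image(n); 
    if f: np.savez(f,**im)
    return im
def ray(im,u,v,z):
    K=im["intrinsics"];R=im["R"];t=im["t"]
    d=R.T@np.linalg.solve(K,[u,v,1.0]); c=-R.T@t
    return c+d*(z-c[2])/d[2]
def proj(im,X):
    p=im["intrinsics"]@(im["R"]@np.asarray(X,float)+im["t"]); return p[:2]/p[2]
def deproj(im,u,v):
    z=im["range_z"][int(round(v)),int(round(u))]
    return im["R"].T@(z*np.linalg.solve(im["intrinsics"],[u,v,1.0])-im["t"])
def cloud(im):
    h,w=im["range_z"].shape; u,v=np.meshgrid(np.arange(w),np.arange(h))
    P=np.stack([u,v,np.ones_like(u)],-1)@np.linalg.inv(im["intrinsics"]).T*im["range_z"][...,None]
    return (P-im["t"])@im["R"]
def crop(im,x0,y0,x1,y1,s,fn,marks=()):
    p=im["pixels"][y0:y1,x0:x1,::-1]
    p=cv2.resize(p,None,fx=s,fy=s,interpolation=cv2.INTER_CUBIC)
    for (u,v) in marks: cv2.circle(p,(int((u-x0+.5)*s),int((v-y0+.5)*s)),2,(0,255,0),-1)
    cv2.imwrite(fn,p)
E
python3 - <<'E'
from h import *
im=grab("top","top0.npz"); s=grab("scene","scene0.npz")
crop(im,190,150,290,260,6,"pics/b_top.png")
crop(s,160,150,310,240,5,"pics/b_scene.png")
for u,v in [(300,320),(470,280),(243,203),(327,180),(323,236),(390,205),(240,180),(360,150),(290,133)]:
    print((u,v),deproj(im,u,v).round(3))
for u,v in [(120,40),(225,50),(220,90)]: print(deproj(s,u,v).round(3))
E
```

```text
(300, 320) [ 0.343 -0.058  0.573]
(470, 280) [ 0.416 -0.278  0.652]
(243, 203) [0.561 0.043 0.094]
(327, 180) [ 0.642 -0.197  0.016]
(323, 236) [ 0.48  -0.188  0.011]
(390, 205) [ 0.574 -0.38   0.013]
(240, 180) [0.628 0.053 0.064]
(360, 150) [ 0.736 -0.297  0.   ]
(290, 133) [ 0.775 -0.087  0.027]
[ 0.52  -0.293  0.596]
[ 0.425 -0.058  0.507]
[ 0.448 -0.078  0.391]
```

View pics/b_top.png

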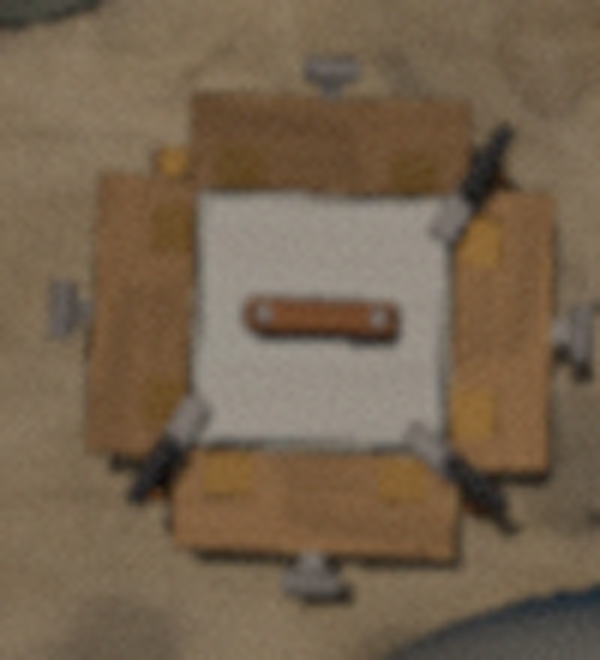

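View pics/b_scene.png

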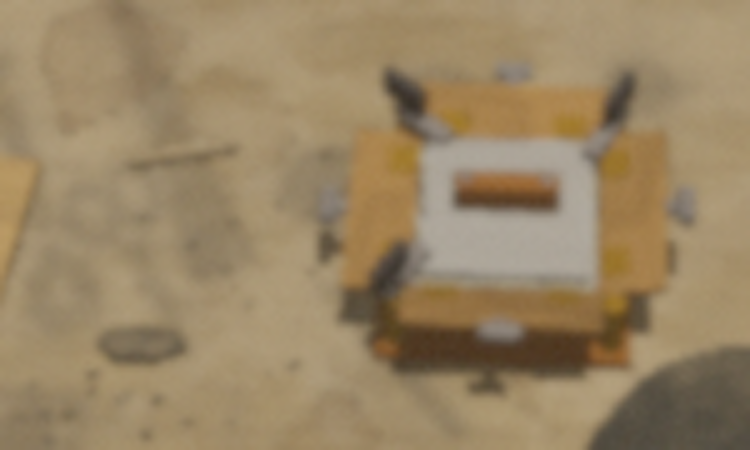

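Run:
```python
from h import *
from scipy.optimize import least_squares
T=dict(np.load("top0.npz"));S=dict(np.load("scene0.npz"))
def fit(boxT,boxS,name):
    P=[]
    for im,b in ((T,boxT),(S,boxS)):
        c=cloud(im)[b[1]:b[3],b[0]:b[2]].reshape(-1,3); c=c[(c[:,2]>0.3)&(c[:,2]<1)]; 
        print(len(c),c.min(0).round(3),c.max(0).round(3)); P.append(c)
    P=np.vstack(P)
    r=least_squares(lambda p:np.linalg.norm(P-p[:3],axis=1)-p[3],[*P.mean(0),.1],loss="soft_l1",f_scale=.005)
    print(name,r.x.round(3),np.abs(r.fun).mean())
fit((215,255,370,384),(175,0,278,105),"gray")
fit((395,200,512,365),(70,0,175,92),"mag")
print("cams",[-(i["R"].T@i["t"]).round(3) for i in (T,S)])
```

```text
18698 [ 0.21  -0.198  0.406] [0.439 0.082 0.651]
9699 [ 0.229 -0.224  0.301] [0.454 0.085 0.587]
gray [ 0.28  -0.078  0.416  0.172] 0.001116144651193361
18498 [ 0.258 -0.384  0.472] [ 0.537 -0.2    0.665]
8777 [ 0.278 -0.453  0.377] [ 0.551 -0.189  0.656]
mag [ 0.407 -0.329  0.52   0.142] 0.0009733922668188652
cams [array([0.461, 0.02 , 1.233]), array([1.362, 0.059, 1.159])]
```

Run:
```python
from h import *
from scipy.spatial.transform import Rotation as Ro
print(manip.finger_overhang, [a for a in dir(manip) if a[0]!='_'])
st=manip.get_state();q=st["ee_rot"];print(Ro.from_quat([*q[1:],q[0]]).as_matrix().round(3))
T=dict(np.load("top0.npz"));S=dict(np.load("scene0.npz"))
for im,box,n in((T,(215,175,275,230),"top"),(S,(235,170,290,215),"scene")):
    hsv=cv2.cvtColor(im["pixels"],cv2.COLOR_RGB2HSV)
    m=np.zeros(hsv.shape[:2],np.uint8); x0,y0,x1,y1=box
    sub=hsv[y0:y1,x0:x1]; mm=((sub[...,1]<60)&(sub[...,2]>110)).astype(np.uint8)
    m[y0:y1,x0:x1]=mm
    cs,_=cv2.findContours(m,cv2.RETR_EXTERNAL,cv2.CHAIN_APPROX_NONE); c=max(cs,key=cv2.contourArea)
    vis=np.where(m[...,None]>0,im["pixels"],0); crop(dict(pixels=vis),x0-5,y0-5,x1+5,y1+5,6,f"pics/m_{n}.png")
    ps=np.array([ray(im,u,v,.066)[:2] for u,v in c[:,0]])
    r=cv2.minAreaRect((ps*1000).astype(np.float32)); print(n,r, ps.mean(0))
```

```text
0.017 ['MotionError', 'finger_overhang', 'get_image', 'get_state', 'sign_off']
[[ 0.433 -0.    -0.901]
 [ 0.901 -0.001  0.433]
 [-0.001 -1.     0.   ]]
top ((564.59912109375, 44.21381378173828), (121.22816467285156, 119.79362487792969), 86.76367950439453) [0.56249482 0.0444306 ]
scene ((559.4119262695312, 47.004661560058594), (129.99615478515625, 133.3124542236328), 88.30854797363281) [0.56231802 0.04460399]
```

>>> arm_command([
  [6,[3,-3,0],-0.14],
  [6,[3,-3,0],-0.14],
  [6,[3,-3,0],-0.14],
  [6,[3,-3,0],-0.14],
  [6,[3,-3,0],-0.14],
  [6,[3,-3,0],-0.14],
  [6,[0,-3,0],-0.14],
  [6,[0,-3,0],-0.14],
], grip_force=40)

```text
clock: 1.05
position: [0.4298, 0.2768, 0.2479]
ee_rot: [-0.707, 0.707, -0.002, 0.001]
contact_force: [-0.4, 0.8, -0.4]
width: 0.06
```

>>> arm_command([
  [6,[1,-3,0],-0.14],
  [6,[1,-3,0],-0.14],
  [6,[1,-3,0],-0.14],
])

```text
clock: 1.35
position: [0.4591, 0.1871, 0.2484]
ee_rot: [0.691, -0.691, 0.148, -0.148]
contact_force: [0.4, 0.3, 1.2]
width: 0.0598
```

Run:
```python
from h import *
s=grab("scene");crop(s,100,0,400,240,2.5,"pics/c_scene.png"); print(manip.get_state()["qpos"].round(3),manip.get_state()["contact_force"])
```

```text
[ 0.241  0.156  1.665 -0.006  1.32   0.671] [ 0.90918004 -3.58148282 -0.35424478]
```

View pics/c_scene.png

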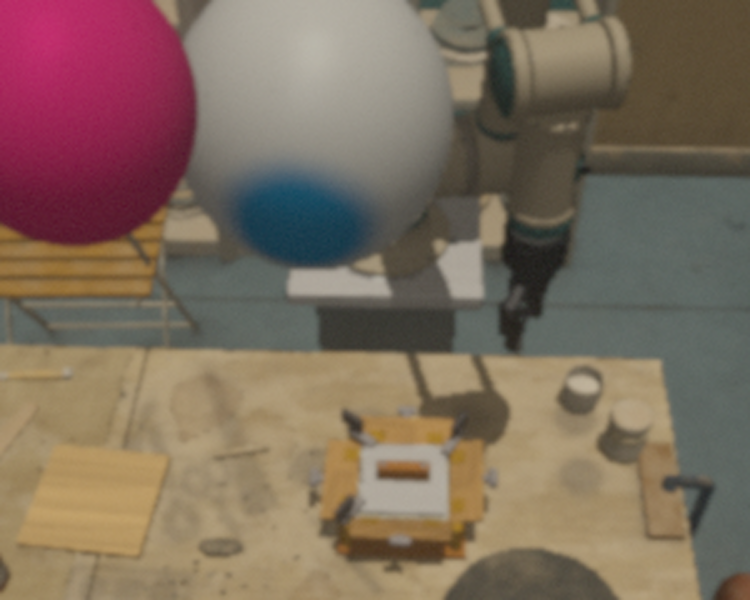

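>>> arm_command([
  [6,[1,-2,0],-0.14],
  [6,[1,-2,0],-0.14],
  [6,[0,0,0],0],
])

```text
clock: 1.7
position: [0.4801, 0.1465, 0.2482]
ee_rot: [-0.664, 0.665, -0.242, 0.243]
contact_force: [-0.8, 0.4, 0.5]
width: 0.0599
```

Run:
```python
from h import *
s=grab("scene");crop(s,100,0,400,240,2.5,"pics/d_scene.png"); st=manip.get_state();print(st["qpos"].round(3),st["contact_force"],st["effort"])
```

```text
[0.16  0.165 1.654 0.    1.322 0.857] [0.09430064 0.31437241 0.59942701] [ -0.8808637  -34.32024837 -24.44655597  -0.18557177  -0.07737727
   0.11446164]
```

View pics/d_scene.png

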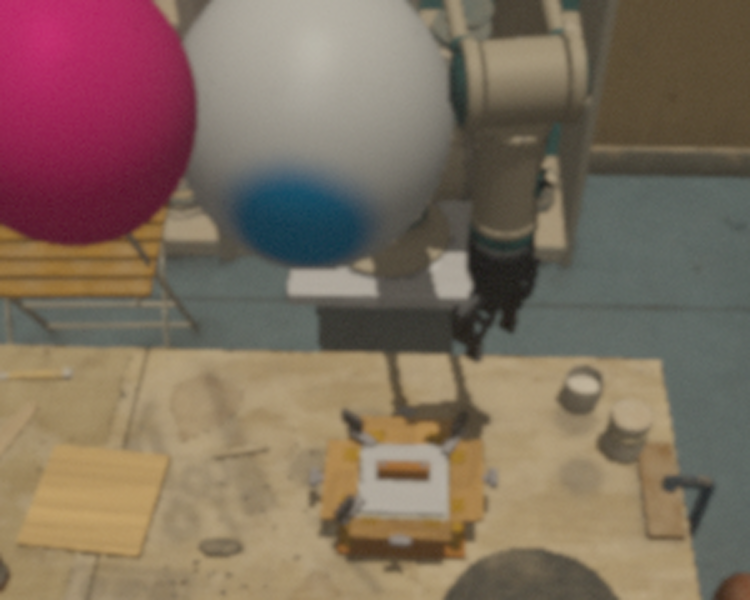

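>>> arm_command([
  [6,[0,0,0],0],
  [6,[0,0,0],0],
  [6,[0,0,0],0],
])

```text
clock: 2.05
position: [0.4786, 0.1491, 0.2483]
ee_rot: [0.665, -0.665, 0.241, -0.241]
contact_force: [-0.4, 0.1, -0.4]
width: 0.0601
```

Run:
```python
from h import *
st=manip.get_state();print(st["qpos"].round(4),st["contact_force"],st["effort"])
w=grab("wrist");cv2.imwrite("pics/d_wrist.png",w["pixels"][...,::-1])
t=grab("top");c=cloud(t)
P=c[(c[...,2]>.3)&(c[...,2]<.8)]
print(len(P))
cv2.imwrite("pics/d_top.png",t["pixels"][...,::-1])
```

```text
[1.6300e-01 1.6460e-01 1.6548e+00 2.0000e-04 1.3222e+00 8.5810e-01] [-0.42481826  0.12316435 -0.37435787] [-1.11979481e-01 -3.44496918e+01 -2.42371720e+01 -4.26891464e-03
  5.61737033e-04 -4.16153722e-03]
52680
```

View pics/d_top.png

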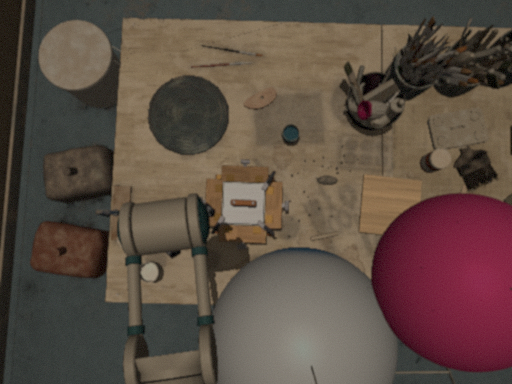

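View pics/d_wrist.png

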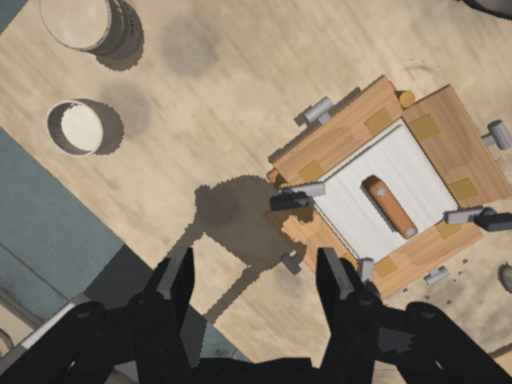

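>>> arm_command([
  [6,[0,-2,0],-0.13],
  [6,[0,-2,0],-0.13],
  [6,[0,0,0],0],
  [6,[0,0,0],0],
])

```text
clock: 2.55
position: [0.479, 0.1087, 0.2484]
ee_rot: [0.628, -0.628, 0.325, -0.325]
contact_force: [-0.6, 0.3, -0.3]
width: 0.0604
```

Run:
```python
from h import *
st=manip.get_state();print(st["qpos"].round(4),st["contact_force"],st["effort"])
s=grab("scene");crop(s,100,0,400,240,2.5,"pics/e_scene.png")
```

```text
[8.0900e-02 1.4890e-01 1.6742e+00 7.0000e-04 1.3182e+00 1.0362e+00] [-0.56591424  0.30613918 -0.31050069] [-4.66245376e-01 -3.35346472e+01 -2.41352677e+01 -7.58850086e-02
  9.95138922e-03  2.12957547e-02]
```

View pics/e_scene.png

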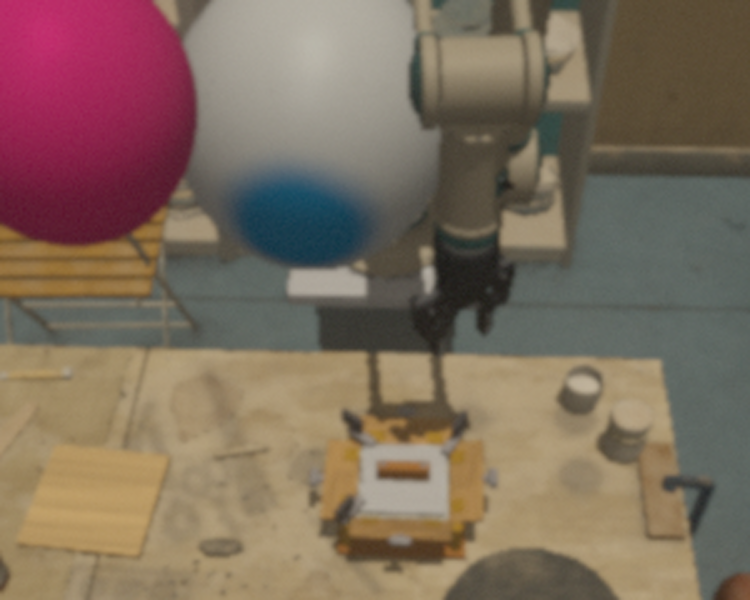

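>>> arm_command([
  [6,[0,-3,0],0.0],
  [6,[0,-3,0],0.05],
  [6,[0,-3,0],0.05],
  [6,[0,-3,0],0],
  [6,[0,0,0],0],
  [6,[0,0,0],0],
])

```text
clock: 3.2
position: [0.4791, -0.0112, 0.2483]
ee_rot: [0.644, -0.643, 0.294, -0.294]
contact_force: [0.4, 0.4, -0.4]
width: 0.0604
```

Run:
```python
from h import *
st=manip.get_state();print(st["qpos"].round(4),st["contact_force"],st["effort"][:1])
w=grab("wrist","w1.npz");cv2.imwrite("pics/f_wrist.png",w["pixels"][...,::-1])
```

```text
[-1.6940e-01  1.3090e-01  1.6965e+00  1.0000e-03  1.3143e+00  6.8740e-01] [ 0.41414034  0.41692294 -0.41024307] [-0.80877637]
```

View pics/f_wrist.png

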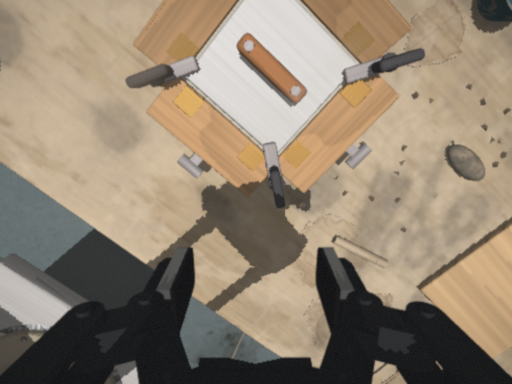

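```bash
cat > base.py <<'E'
from h import *
def platefit(w,box,c0=(.5625,.0445),yaw0=-.05,z=.066,half=.056):
    hsv=cv2.cvtColor(w["pixels"],cv2.COLOR_RGB2HSV); m=np.zeros(hsv.shape[:2],np.uint8); x0,y0,x1,y1=box
    sub=hsv[y0:y1,x0:x1]; m[y0:y1,x0:x1]=((sub[...,1]<45)&(sub[...,2]>150))
    m=cv2.morphologyEx(m,cv2.MORPH_CLOSE,np.ones((5,5)))
    cs,_=cv2.findContours(m,cv2.RETR_EXTERNAL,cv2.CHAIN_APPROX_NONE); c=max(cs,key=cv2.contourArea)
    ps=np.array([ray(w,u,v,z)[:2] for u,v in c[:,0] if 1<v<382 and 1<u<510])
    c0=np.array(c0);yaw=yaw0
    for it in range(4):
        a=np.array([[np.cos(yaw),-np.sin(yaw)],[np.sin(yaw),np.cos(yaw)]])
        L=(ps-c0)@a; off={};ang=[]
        for i,s in ((0,1),(0,-1),(1,1),(1,-1)):
            k=(np.abs(s*L[:,i]-half)<.012)&(np.abs(L[:,1-i])<.032)
            if k.sum()<15: continue
            pf=np.polyfit(L[k,1-i],L[k,i],1); off[(i,s)]=pf[1]; ang.append(np.arctan(pf[0])*(-1 if i==0 else 1))
        d=[np.mean([off[(i,s)]-(s*half if not ((i,1) in off and (i,-1) in off) else 0) for s in(1,-1) if (i,s) in off]) for i in(0,1)]
        c0=c0+a@np.array(d); yaw+=np.mean(ang)
    print("plate",c0.round(4),"yaw",round(yaw,4),{k:round(v,4) for k,v in off.items()},np.round(ang,3)); return c0,yaw
E
python3 - <<'E'
from base import *
w=dict(np.load("w1.npz")); c,y=platefit(w,(180,0,370,165))
T=dict(np.load("top0.npz"))
a=np.array([[np.cos(y),-np.sin(y)],[np.sin(y),np.cos(y)]])
pts=[]
for s in ((-.072,.072),(-.072,-.072),(.072,-.072)):
    p=c+a@np.array(s); print(p.round(4)); pts.append(proj(w,[*p,.105])); pts.append(proj(w,[*p,.081]))
for s in ((0,.124),(0,-.124),(-.124,0),(.124,0)):
    pts.append(proj(w,[*(c+a@np.array(s)),.06]))
for s in ((-.056,.056),(-.056,-.056),(.056,-.056),(0,0)): pts.append(proj(w,[*(c+a@np.array(s)),.066]))
crop(w,100,0,450,230,2.2,"pics/g.png",pts)
for u,v in [(178,68),(383,68),(273,175),(160,72),(278,195),(410,57)]: print(deproj(w,u,v).round(4))
E
```

```text
plate [0.561  0.0428] yaw -0.0126 {(0, 1): np.float64(0.0577), (0, -1): np.float64(-0.0577), (1, 1): np.float64(0.0577), (1, -1): np.float64(-0.0577)} [-0.002 -0.001 -0.001  0.004]
[0.4899 0.1157]
[ 0.4881 -0.0283]
[ 0.6321 -0.0301]
[0.5091 0.1054 0.0759]
[ 0.6186 -0.0235  0.1032]
[ 0.4963 -0.0159  0.1044]
[0.5003 0.1084 0.1047]
[ 0.4855 -0.0316  0.1047]
[ 0.6373 -0.033   0.105 ]
```

View pics/g.png

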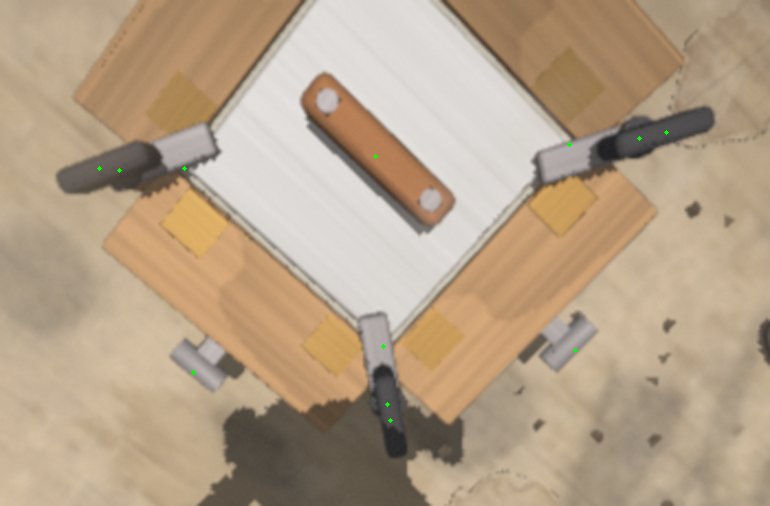

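Run:
```python
from base import *
w=dict(np.load("w1.npz")); C=cloud(w)
for p in ((.4899,.1157),(.4881,-.0283),(.6321,-.0301)):
    k=(np.hypot(C[...,0]-p[0],C[...,1]-p[1])<.035)&(C[...,2]>.099)&(C[...,2]<.112)
    P=C[k]; r=cv2.minAreaRect((P[:,:2]*1000).astype(np.float32)); print(k.sum(),P[:,:2].mean(0).round(4),[np.round(x,1) for x in r],np.median(P[:,2]))
k=(C[...,2]>.088)&(np.hypot(C[...,0]-.561,C[...,1]-.043)<.045); P=C[k];print("grip",[np.round(x,1) for x in cv2.minAreaRect((P[:,:2]*1000).astype(np.float32))],np.median(P[:,2]))
```

```text
547 [0.4913 0.1151] [array([490.8, 116. ]), array([ 9.2, 35.8]), np.float64(60.0)] 0.10456272336371465
376 [ 0.4895 -0.0267] [array([489.1, -27.3]), array([35.2,  9. ]), np.float64(51.9)] 0.1044361603657564
555 [ 0.6317 -0.029 ] [array([631.9, -29.3]), array([ 9. , 35.3]), np.float64(57.8)] 0.10416127334321176
grip [array([554.9,  43.2]), array([69.9, 29.5]), np.float64(89.5)] 0.09447861304505611
```

>>> arm_command([
  [4,[0.5,-0.8,-3],0.1],
  [4,[0.5,-0.8,-3],0.09],
  [4,[0,0,-3],0],
  [4,[0,0,-2],0],
  [4,[0,0,0],0],
  [4,[0,0,0],0],
])

```text
clock: 3.85
position: [0.4893, -0.0267, 0.1386]
ee_rot: [0.668, -0.668, 0.231, -0.231]
contact_force: [0.2, 1.1, 0.1]
width: 0.0402
```

Run:
```python
from h import *
st=manip.get_state();q=st["ee_rot"];print(st["position"].round(4),2*np.arctan2(q[2],-q[0]*1),st["qpos"].round(3), "yaw",st["qpos"][0]-st["qpos"][5])
w=grab("wrist");cv2.imwrite("pics/h_wrist.png",w["pixels"][...,::-1])
```

```text
[ 0.4893 -0.0267  0.1386] 5.6180003849038105 [-0.197  0.241  1.852  0.     1.049  0.468] yaw -0.6650959795302975
```

View pics/h_wrist.png

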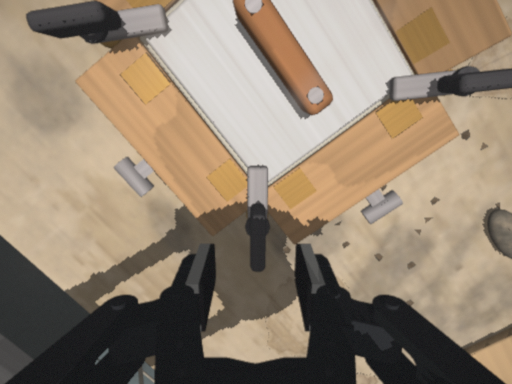

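>>> arm_command([
  [4,[0,0,-2],0],
  [4,[0,0,-2],0],
  [4,[0,0,0],0],
  [0.5,[0,0,0],0],
  [0.5,[0,0,0],0],
  [0.5,[0,0,0],0],
  [0.5,[0,0,0],0],
  [0.5,[0,0,0],0],
], grip_force=60)

```text
clock: 4.7
position: [0.4902, -0.0278, 0.0998]
ee_rot: [0.668, -0.668, 0.23, -0.233]
contact_force: [-0.4, 0.4, 7.3]
width: 0.0075
```

>>> arm_command([
  [0.5,[0,0,0.1],0.1],
  [0.5,[0,0,0.02],0.14],
  [0.5,[0,0,0.02],0.14],
  [0.5,[0,0,0.02],0.14],
  [0.5,[0,0,0.02],0.14],
  [0.5,[0,0,0.02],0.14],
  [0.5,[0,0,0.02],0.14],
  [0.5,[0,0,0.02],0.14],
  [0.5,[0,0,0.02],0.14],
  [0.5,[0,0,0.02],0.14],
])

```text
clock: 5.7
position: [0.4884, -0.0278, 0.1016]
ee_rot: [0.664, -0.664, -0.242, 0.242]
contact_force: [-1.6, -0.5, 2.9]
width: 0.0075
```

Run:
```python
from h import *
st=manip.get_state();print(st["position"].round(4),"yaw",st["qpos"][0]-st["qpos"][5],st["contact_force"],st["moment"],st["width"])
```

```text
[ 0.4884 -0.0278  0.1016] yaw 0.698415020333965 [-1.55693403 -0.49104604  2.91492187] [-0.10321198  0.30980391 -0.10489182] 0.007487494527549727
```

>>> arm_command([
  [0.5,[0,0,0.02],0.14],
  [0.5,[0,0,0.02],0.14],
  [0.5,[0,0,0.02],0.14],
  [0.5,[0,0,0.02],0.14],
  [0.5,[0,0,0.02],0.14],
  [0.5,[0,0,0.02],0.14],
  [0.5,[0,0,0.02],0.14],
  [0.5,[0,0,0.02],0.14],
  [0.5,[0,0,0.02],0.14],
  [0.5,[0,0,0.02],0.14],
  [0.5,[0,0,0],0],
])

```text
clock: 6.8
position: [0.4881, -0.0295, 0.1033]
ee_rot: [0.353, -0.353, -0.611, 0.614]
contact_force: [-1.8, -4.8, 0.2]
width: 0.0078
```

Run:
```python
from h import *
st=manip.get_state();print(st["position"].round(4),"yaw",st["qpos"][0]-st["qpos"][5],st["contact_force"],st["moment"],st["width"])
```

```text
[ 0.4881 -0.0295  0.1033] yaw 2.0941820356644545 [-1.77404126 -4.83719463  0.18332527] [-0.9219279   0.41961488  0.01081077] 0.007828839633437236
```

>>> arm_command([
  [4,[0,0,0],0],
  [4,[0,0,0],0],
  [4,[0,0,0],0],
  [4,[0,0,2.5],0],
  [4,[0,0,2.5],-0.14],
  [4,[0,1.5,0],-0.14],
  [4,[0,1.5,0],-0.14],
  [4,[0,1.5,0],-0.14],
  [4,[0,1.5,0],-0.14],
  [4,[0,1.5,0],-0.14],
  [4,[0,1.5,0],-0.14],
  [4,[0,1.5,0],-0.14],
])

```text
clock: 8.0
position: [0.489, 0.0782, 0.1532]
ee_rot: [0.626, -0.626, -0.329, 0.329]
contact_force: [0.3, -0.4, 0.5]
width: 0.0395
```

>>> arm_command([
  [4,[0.3,1,0],-0.14],
  [4,[0,1,0],-0.14],
  [4,[0,1,0],-0.14],
  [4,[0,1,0],-0.14],
  [4,[0,0,0],-0.14],
  [4,[0,0,0],-0.14],
  [4,[0,0,0],-0.14],
  [4,[0,0,0],-0.14],
  [4,[0,0,0],-0.14],
  [4,[0,0,0],-0.14],
  [4,[0,0,0],-0.14],
  [4,[0,0,0],-0.14],
])

```text
clock: 9.2
position: [0.492, 0.1176, 0.1532]
ee_rot: [0.663, -0.663, 0.247, -0.247]
contact_force: [0.6, 0.4, 1.0]
width: 0.04
```

>>> arm_command([
  [4,[0,0,0],-0.14],
  [4,[0,0,0],-0.14],
  [4,[0,0,0],-0.14],
  [4,[0,0,0],-0.14],
  [4,[0,0,0],-0.14],
  [4,[0,0,0],-0.14],
  [4,[0,0,0],-0.14],
  [4,[0,0,0],-0.14],
  [4,[0,0,0],-0.14],
  [4,[0,0,0],-0.14],
  [4,[0,0,0],0],
  [4,[0,0,0],0],
])

```text
clock: 10.4
position: [0.492, 0.1175, 0.1531]
ee_rot: [0.351, -0.351, 0.614, -0.614]
contact_force: [1.0, -0.5, -0.0]
width: 0.0401
```

```bash
cat > st.py <<'E'
from h import *
def show():
    st=manip.get_state();q=st["qpos"];print("t",round(st["clock"],2),"p",(st["position"]*1000).round(1),"yaw",round(q[0]-q[5],3),"q6",round(q[5],2),"F",st["contact_force"].round(1),"w",round(st["width"]*1000,1))
E
python3 - <<'E'
from st import *
show()
w=grab("wrist","w2.npz");cv2.imwrite("pics/i_wrist.png",w["pixels"][...,::-1])
E
```

```text
t 10.4 p [492.  117.5 153.1] yaw -2.104 q6 2.2 F [ 1.  -0.5 -0. ] w 40.1
```

View pics/i_wrist.png

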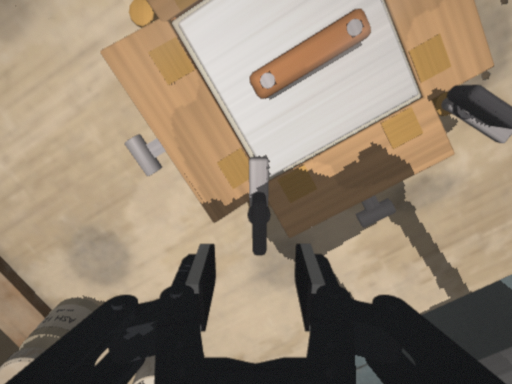

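>>> arm_command([
  [4,[-0.1,-0.15,-2.5],0.01],
  [4,[0,0,-2.8],0],
  [4,[0,0,0],0],
  [0.5,[0,0,0],0],
  [0.5,[0,0,0],0],
  [0.5,[0,0,0],0],
  [0.5,[0,0,0],0],
  [0.5,[0,0,0],0],
])

```text
clock: 11.25
position: [0.4916, 0.1152, 0.1013]
ee_rot: [-0.353, 0.353, -0.612, 0.613]
contact_force: [-1.2, -4.9, 5.9]
width: 0.0075
```

>>> arm_command([
  [0.5,[0,0,0.02],0.14],
  [0.5,[0,0,0.02],0.14],
  [0.5,[0,0,0.02],0.14],
  [0.5,[0,0,0.02],0.14],
  [0.5,[0,0,0.02],0.14],
  [0.5,[0,0,0.02],0.14],
  [0.5,[0,0,0.02],0.14],
  [0.5,[0,0,0.02],0.14],
  [0.5,[0,0,0.02],0.14],
  [0.5,[0,0,0.02],0.14],
])

```text
clock: 12.25
position: [0.4913, 0.1154, 0.1031]
ee_rot: [-0.665, 0.665, -0.239, 0.24]
contact_force: [-2.1, -3.7, 5.1]
width: 0.0074
```

```bash
python3 -c "
from st import *
show()"
```

```text
t 12.25 p [491.3 115.4 103.1] yaw -0.692 q6 0.79 F [-2.1 -3.7  5.1] w 7.4
```

>>> arm_command([
  [0.5,[0,0,0.02],0.14],
  [0.5,[0,0,0.02],0.14],
  [0.5,[0,0,0.02],0.14],
  [0.5,[0,0,0.02],0.14],
  [0.5,[0,0,0.02],0.14],
  [0.5,[0,0,0.02],0.14],
  [0.5,[0,0,0.02],0.14],
  [0.5,[0,0,0.02],0.14],
  [0.5,[0,0,0.02],0.11],
  [0.5,[0,0,0],0],
])

```text
clock: 13.25
position: [0.491, 0.1153, 0.1046]
ee_rot: [-0.682, 0.683, 0.186, -0.186]
contact_force: [-1.6, -4.5, 4.3]
width: 0.0077
```

```bash
python3 -c "
from st import *
show()"
```

```text
t 13.25 p [491.  115.3 104.6] yaw 0.533 q6 -0.44 F [-1.6 -4.5  4.3] w 7.7
```

>>> arm_command([
  [4,[0,0,0],0],
  [4,[0,0,0],0],
  [4,[0,0,0],0],
  [4,[0,0,2.5],0],
  [4,[0,0,2.5],-0.14],
  [4,[1,-1,0],-0.14],
  [4,[1,-1,0],-0.14],
  [4,[1,-1,0],-0.14],
  [4,[1,-1,0],-0.14],
  [4,[1,-1,0],-0.14],
  [4,[1,-1,0],-0.14],
  [4,[1,-1,0],-0.14],
])

```text
clock: 14.45
position: [0.5615, 0.0459, 0.1537]
ee_rot: [0.676, -0.676, 0.207, -0.207]
contact_force: [-0.1, 0.1, 0.7]
width: 0.0402
```

>>> arm_command([
  [4,[1,-1,0],-0.14],
  [4,[1,-1,0],-0.14],
  [4,[1,-1,0],-0.14],
  [4,[1,-1,0],-0.14],
  [4,[1,-1,0],-0.14],
  [4,[1,-1.3,0],-0.14],
  [4,[1,-1.3,0],-0.14],
  [4,[0.1,0,0],-0.14],
  [4,[0,0,0],-0.14],
  [4,[0,0,0],-0.14],
  [4,[0,0,0],-0.14],
  [4,[0,0,0],0],
])

```text
clock: 15.65
position: [0.6321, -0.0298, 0.1535]
ee_rot: [0.343, -0.343, 0.618, -0.618]
contact_force: [-0.3, -0.3, 0.8]
width: 0.0402
```

Run:
```python
from st import *
show()
w=grab("wrist","w3.npz");cv2.imwrite("pics/j_wrist.png",w["pixels"][...,::-1])
```

```text
t 15.65 p [632.1 -29.8 153.5] yaw -2.127 q6 1.97 F [-0.3 -0.3  0.8] w 40.2
```

View pics/j_wrist.png

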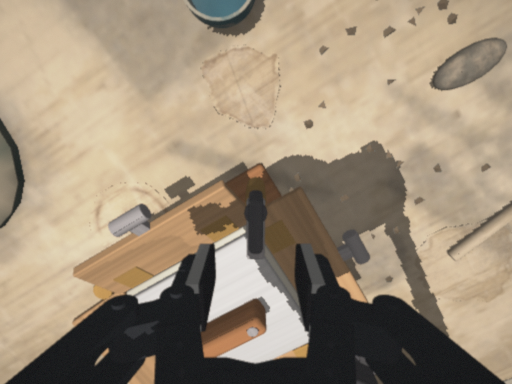

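>>> arm_command([
  [4,[0,0,-2.5],0],
  [4,[0,0,-2.8],0],
  [4,[0,0,0],0],
  [0.5,[0,0,0],0],
  [0.5,[0,0,0],0],
  [0.5,[0,0,0],0],
  [0.5,[0,0,0],0],
  [0.5,[0,0,0],0],
])

```text
clock: 16.5
position: [0.6329, -0.0306, 0.1024]
ee_rot: [-0.344, 0.343, -0.617, 0.619]
contact_force: [-0.6, -1.8, 5.6]
width: 0.0074
```

>>> arm_command([
  [0.5,[0,0,0.02],0.14],
  [0.5,[0,0,0.02],0.14],
  [0.5,[0,0,0.02],0.14],
  [0.5,[0,0,0.02],0.14],
  [0.5,[0,0,0.02],0.14],
  [0.5,[0,0,0.02],0.14],
  [0.5,[0,0,0.02],0.14],
  [0.5,[0,0,0.02],0.14],
  [0.5,[0,0,0.02],0.14],
  [0.5,[0,0,0.02],0.14],
])

```text
clock: 17.5
position: [0.6329, -0.031, 0.1041]
ee_rot: [-0.661, 0.662, -0.248, 0.251]
contact_force: [0.4, -2.1, 3.7]
width: 0.0076
```

```bash
python3 -c "
from st import *
show()"
```

```text
t 17.5 p [632.9 -31.  104.1] yaw -0.722 q6 0.56 F [ 0.4 -2.1  3.7] w 7.6
```

>>> arm_command([
  [0.5,[0,0,0.02],0.14],
  [0.5,[0,0,0.02],0.14],
  [0.5,[0,0,0.02],0.14],
  [0.5,[0,0,0.02],0.14],
  [0.5,[0,0,0.02],0.14],
  [0.5,[0,0,0.02],0.14],
  [0.5,[0,0,0.02],0.14],
  [0.5,[0,0,0.02],0.14],
  [0.5,[0,0,0.02],0.13],
  [0.5,[0,0,0],0],
])

```text
clock: 18.5
position: [0.6333, -0.0312, 0.1057]
ee_rot: [-0.682, 0.684, 0.184, -0.182]
contact_force: [1.0, -3.9, 3.4]
width: 0.0075
```

```bash
python3 -c "
from st import *
show()"
```

```text
t 18.5 p [633.3 -31.2 105.7] yaw 0.523 q6 -0.68 F [ 1.  -3.9  3.4] w 7.5
```

>>> arm_command([
  [4,[0,0,0],0],
  [4,[0,0,0],0],
  [4,[0,0,0],0],
  [5,[0,0,3],0],
  [5,[0,0,4],-0.13],
  [5,[-2,1.2,4],-0.13],
  [5,[-2,1.2,4],-0.13],
  [5,[-2,1.5,3],-0.13],
  [5,[-1.2,1.2,2],-0.015],
  [5,[0,0,0],0],
  [5,[0,0,0],0],
])

```text
clock: 19.6
position: [0.5599, 0.021, 0.3044]
ee_rot: [-0.707, 0.707, -0.004, 0.004]
contact_force: [0.7, -0.4, -0.8]
width: 0.0499
```

Run:
```python
from st import *
show()
w=grab("wrist","w4.npz");cv2.imwrite("pics/k_wrist.png",w["pixels"][...,::-1])
C=cloud(w)
for p in ((.4908,.116),(.4891,-.0273),(.6319,-.0293)):
    k=(np.hypot(C[...,0]-p[0],C[...,1]-p[1])<.035)&(C[...,2]>.102)&(C[...,2]<.116)
    P=C[k]
    if len(P)>10: print(k.sum(),[np.round(x,1) for x in cv2.minAreaRect((P[:,:2]*1000).astype(np.float32))],np.median(P[:,2]))
k=(C[...,2]>.092)&(C[...,2]<.1)&(np.hypot(C[...,0]-.561,C[...,1]-.043)<.045); P=C[k];print("grip",[np.round(x,1) for x in cv2.minAreaRect((P[:,:2]*1000).astype(np.float32))],np.median(P[:,2]))
```

```text
t 19.6 p [559.9  21.  304.4] yaw -0.011 q6 -0.08 F [ 0.7 -0.4 -0.8] w 49.9
384 [array([490.1, 116.1]), array([ 9.2, 35.8]), np.float64(30.7)] 0.10767834940017407
262 [array([488.6, -27.2]), array([35.5,  9.5]), np.float64(31.2)] 0.10755363878415006
246 [array([631.7, -28.9]), array([ 9. , 35.6]), np.float64(30.1)] 0.1072893101489725
grip [array([561. ,  43.5]), array([66.8, 14.3]), np.float64(89.8)] 0.09393326614745005
```

View pics/k_wrist.png

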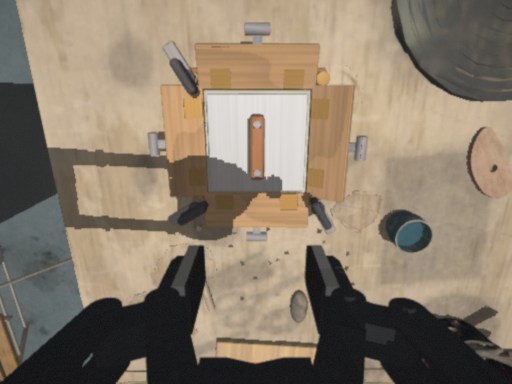

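>>> arm_command([
  [5,[0.1,1.2,-4],0],
  [5,[0,1.05,-4],0],
  [5,[0,0,-4],0],
  [5,[0,0,-4],0],
  [5,[0,0,-3],0],
  [5,[0,0,-1.8],0],
  [5,[0,0,-0.9],0],
  [5,[0,0,0],0],
  [5,[0,0,0],0],
])

```text
clock: 20.55
position: [0.5615, 0.0431, 0.0877]
ee_rot: [-0.707, 0.707, -0.004, 0.004]
contact_force: [0.9, -0.0, -0.9]
width: 0.0502
```

```bash
python3 -c "
from st import *
show()
w=grab('wrist');cv2.imwrite('pics/l_wrist.png',w['pixels'][...,::-1])"
```

```text
t 20.55 p [561.5  43.1  87.7] yaw -0.012 q6 -0.03 F [ 0.9 -0.  -0.9] w 50.2
```

View pics/l_wrist.png

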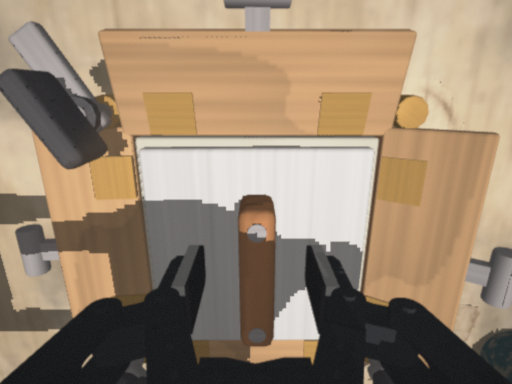

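Run:
```python
from st import *
T=dict(np.load("top0.npz"));S=dict(np.load("scene0.npz"))
crop(T,340,160,440,240,6,"pics/n_top.png"); crop(S,95,165,185,235,7,"pics/n_scene.png")
for im,n in((T,"t"),(S,"s")):
    C=cloud(im); k=(C[...,2]>.0065)&(C[...,2]<.019)&(abs(C[...,0]-.57)<.12)&(abs(C[...,1]+.38)<.13)
    m=cv2.morphologyEx(k.astype(np.uint8),cv2.MORPH_OPEN,np.ones((3,3)))
    cs,_=cv2.findContours(m,cv2.RETR_EXTERNAL,cv2.CHAIN_APPROX_NONE); c=max(cs,key=cv2.contourArea)
    ps=np.array([ray(im,u,v,.012)[:2] for u,v in c[:,0]])
    print(n,len(c),[np.round(x,1) for x in cv2.minAreaRect((ps*1000).astype(np.float32))],ps.min(0),ps.max(0))
```

```text
t 212 [array([ 572.3, -380.5]), array([170.7, 169.4]), np.float64(85.1)] [ 0.49210295 -0.47162727] [ 0.66300142 -0.29091323]
s 177 [array([ 572. , -380.4]), array([172. , 172.2]), np.float64(85.4)] [ 0.48217274 -0.47147984] [ 0.66040048 -0.29014872]
```

View pics/n_top.png

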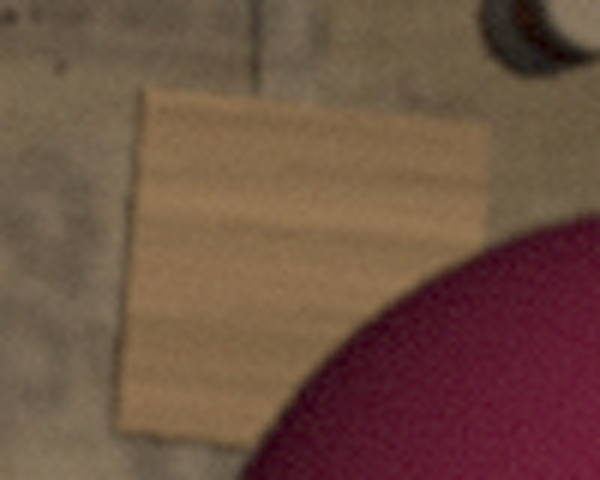

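View pics/n_scene.png

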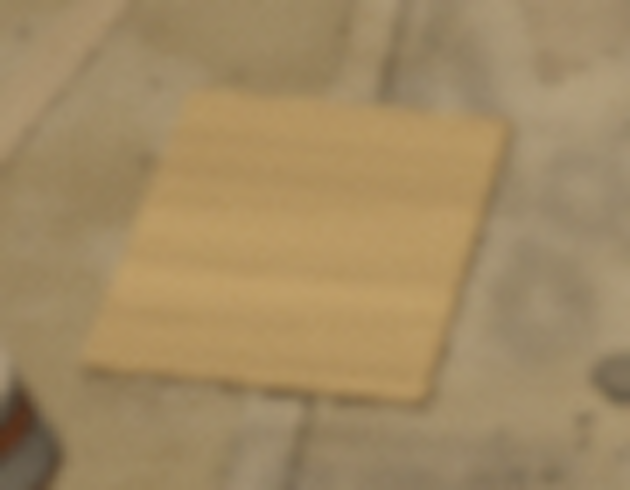

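>>> arm_command([
  [0.5,[0,0,0],0],
  [0.5,[0,0,0],0],
  [0.5,[0,0,0],0],
  [0.5,[0,0,0],0],
  [0.5,[0,0,0],0],
  [0.5,[0,0,0],0],
  [0.5,[0,0,0.5],0],
  [0.5,[0,0,0.5],0],
  [0.5,[0,0,1],0],
  [0.5,[0,0,1.5],0],
], grip_force=90)

```text
clock: 21.6
position: [0.56, 0.0434, 0.1224]
ee_rot: [0.707, -0.707, 0.005, -0.003]
contact_force: [-0.2, -0.8, -3.6]
width: 0.0143
```

```bash
python3 -c "
from st import *
show()
w=grab('wrist');cv2.imwrite('pics/o_wrist.png',w['pixels'][...,::-1])"
```

```text
t 21.6 p [560.   43.4 122.4] yaw -0.012 q6 -0.03 F [-0.2 -0.8 -3.6] w 14.3
```

View pics/o_wrist.png

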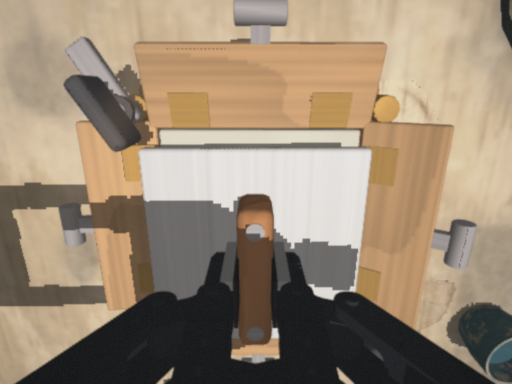

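>>> arm_command([
  [0.5,[0,0,3],0],
  [0.5,[0,0,3],0],
  [0.5,[0.1,-3,1],0],
  [0.5,[0.1,-4,0],0],
  [0.5,[0.1,-4,0],0],
  [0.5,[0.1,-4,0],0],
  [0.5,[0.2,-4,0],0],
  [0.5,[0.2,-4,0],-0.02],
  [0.5,[0.2,-4,0],-0.02],
  [0.5,[0.2,-4,0],-0.02],
])

```text
clock: 22.65
position: [0.5727, -0.2682, 0.1926]
ee_rot: [0.707, -0.707, 0.026, -0.026]
contact_force: [0.8, 0.1, -3.3]
width: 0.0139
```

>>> arm_command([
  [0.5,[0,-4,0],0],
  [0.5,[0,-4,0],0],
  [0.5,[0,-2,0],0],
  [0.5,[0,-1.4,0],0],
  [0.5,[0,0,0],0],
  [0.5,[0,0,0],0],
  [0.5,[0,0,0],0],
])

```text
clock: 23.35
position: [0.5731, -0.3787, 0.1928]
ee_rot: [0.707, -0.706, 0.025, -0.025]
contact_force: [0.4, -0.4, -3.1]
width: 0.0145
```

```bash
python3 -c "
from st import *
show()
w=grab('wrist');cv2.imwrite('pics/p_wrist.png',w['pixels'][...,::-1])"
```

```text
t 23.35 p [ 573.1 -378.7  192.8] yaw -0.07 q6 -0.62 F [ 0.4 -0.4 -3.1] w 14.5
```

View pics/p_wrist.png

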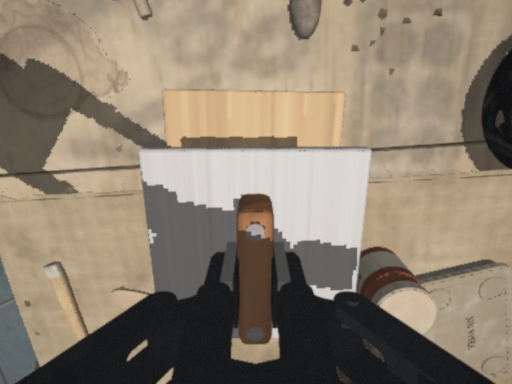

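>>> arm_command([
  [0.5,[0,0,-4],0],
  [0.5,[0,0,-4],0],
  [0.5,[0,0,-3.5],0],
  [0.5,[0,0,-2],0],
  [0.5,[0,0,-1],0],
  [0.5,[0,0,-0.4],0],
  [0.5,[0,0,0],0],
  [0.5,[0,0,0],0],
])

```text
clock: 24.2
position: [0.5741, -0.3812, 0.0455]
ee_rot: [-0.706, 0.707, -0.024, 0.026]
contact_force: [-0.2, 0.0, -3.4]
width: 0.0141
```

```bash
python3 -c "
from st import *
show()"
```

```text
t 24.2 p [ 574.1 -381.2   45.5] yaw -0.072 q6 -0.62 F [-0.2  0.  -3.4] w 14.1
```

>>> arm_command([
  [0.5,[0,0,-0.2],0],
  [0.5,[0,0,-0.15],0],
  [0.5,[0,0,0],0],
  [0.5,[0,0,0],0],
])

```text
clock: 24.6
position: [0.574, -0.3814, 0.043]
ee_rot: [-0.706, 0.707, -0.024, 0.027]
contact_force: [-0.9, 1.7, 5.4]
width: 0.0141
```

```bash
python3 -c "
from st import *
show()"
```

```text
t 24.6 p [ 574.  -381.4   43. ] yaw -0.072 q6 -0.62 F [-0.9  1.7  5.4] w 14.1
```

>>> arm_command([
  [4,[0,0,0],0],
  [4,[0,0,0],0],
  [4,[0,0,0],0],
  [4,[0,0,0],0],
  [4,[0,0,2],0],
  [4,[0,0,4],0],
  [4,[0,0,5],0],
  [4,[0,3,5],0],
  [4,[0,3,5],0],
  [4,[0,3,2],0],
  [4,[0,1,0],0],
  [4,[0,0,0],0],
])

```text
clock: 25.8
position: [0.5729, -0.2879, 0.256]
ee_rot: [-0.707, 0.707, -0.025, 0.025]
contact_force: [0.1, 0.6, 0.3]
width: 0.04
```

```bash
python3 -c "
from st import *
show()
w=grab('wrist','w5.npz');cv2.imwrite('pics/q_wrist.png',w['pixels'][...,::-1])"
```

```text
t 25.8 p [ 572.9 -287.9  256. ] yaw -0.07 q6 -0.5 F [0.1 0.6 0.3] w 40.0
```

View pics/q_wrist.png

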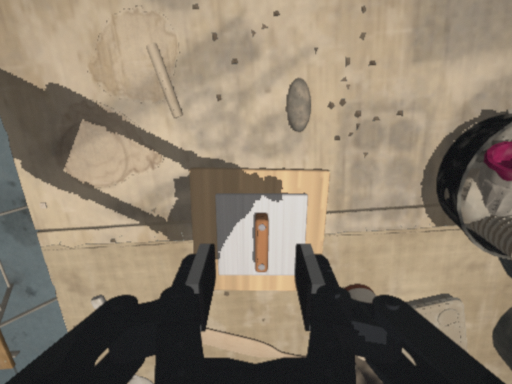

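```bash
cat > pc.py <<'E'
from st import *
def pieces(w,xr=(.42,.75),yr=(-.285,-.05),zt=.005,img=None):
    C=cloud(w); k=(C[...,2]>zt)&(C[...,2]<.03)&(C[...,0]>xr[0])&(C[...,0]<xr[1])&(C[...,1]>yr[0])&(C[...,1]<yr[1])
    m=cv2.morphologyEx(k.astype(np.uint8),cv2.MORPH_OPEN,np.ones((3,3)))
    n,l,s,c=cv2.connectedComponentsWithStats(m)
    for i in range(1,n):
        if s[i,4]<40: continue
        P=C[l==i]; r=cv2.minAreaRect((P[:,:2]*1000).astype(np.float32))
        a=r[2] if r[1][0]>r[1][1] else r[2]+90
        print("px",c[i].round(0),"c",np.round(r[0],1),"size",np.round(r[1],1),"long-axis deg",round(a,1),"ztop",(np.percentile(P[:,2],95)*1000).round(1),"rgb",w["pixels"][l==i].mean(0).round(0))
E
python3 -c "
from pc import *
pieces(dict(np.load('w5.npz')))"
```

```text
px [164.  79.] c [ 478.  -190.2] size [12.1 79. ] long-axis deg 103.3 ztop 13.0 rgb [174. 156. 132.]
px [298. 104.] c [ 625.9 -226. ] size [56.9 26.6] long-axis deg 89.2 ztop 14.7 rgb [129. 118. 104.]
```

>>> arm_command([
  [4,[-3,3,-3],0.1],
  [4,[-3,3,-3],0.1],
  [4,[-3,3,-3],0.1],
  [4,[-0.5,0.8,-3],0],
  [4,[0,0,-4],0],
  [4,[0,0,-4],0],
  [4,[0,0,0],0],
  [4,[0,0,0],0],
])

```text
clock: 26.65
position: [0.4806, -0.1951, 0.058]
ee_rot: [0.703, -0.702, -0.079, 0.081]
contact_force: [0.1, -0.0, 0.3]
width: 0.0401
```

```bash
python3 -c "
from pc import *
show()
w=grab('wrist','w6.npz');cv2.imwrite('pics/r_wrist.png',w['pixels'][...,::-1])
pieces(w)"
```

```text
t 26.65 p [ 480.6 -195.1   58. ] yaw 0.227 q6 -0.75 F [ 0.1 -0.   0.3] w 40.1
px [254. 219.] c [ 478.1 -190.3] size [11.6 79. ] long-axis deg 103.5 ztop 12.6 rgb [133. 120. 103.]
px [461. 311.] c [ 625.6 -219. ] size [44.4 26.6] long-axis deg 80.5 ztop 14.3 rgb [117. 108.  96.]
```

View pics/r_wrist.png

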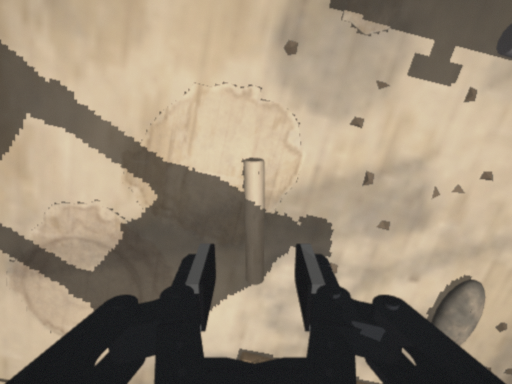

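Dowel upright at x≈255, centred between the fingers. Shift to its middle, descend, grip.

>>> arm_command([
  [4,[-0.25,0.5,-1.5],0.01],
  [4,[0,0,-1.5],0],
  [4,[0,0,-0.7],0],
  [4,[0,0,0],0],
  [0.5,[0,0,0],0],
  [0.5,[0,0,0],0],
  [0.5,[0,0,0],0],
  [0.5,[0,0,0],0],
  [0.5,[0,0,0],0],
  [0.5,[0,0,0],0],
], grip_force=50)

```text
clock: 27.7
position: [0.4798, -0.1902, 0.0236]
ee_rot: [-0.702, 0.703, 0.085, -0.083]
contact_force: [-0.4, -0.4, 7.0]
width: 0.0091
```

```bash
python3 -c "
from pc import *
show()"
```

```text
t 27.7 p [ 479.8 -190.2   23.6] yaw 0.238 q6 -0.75 F [-0.4 -0.4  7. ] w 9.1
```

>>> arm_command([
  [0.5,[0,0,1],0],
  [0.5,[0,0,3],0],
  [0.5,[0,0,4],0],
  [0.5,[0,0,4],0],
  [0.5,[0,0,0],0],
])

```text
clock: 28.2
position: [0.4823, -0.1914, 0.1484]
ee_rot: [-0.7, 0.705, 0.088, -0.08]
contact_force: [-0.6, -0.0, -0.8]
width: 0.0097
```

```bash
python3 -c "
from pc import *
show()
w=grab('wrist','w7.npz');cv2.imwrite('pics/s_wrist.png',w['pixels'][...,::-1])
"
```

```text
t 28.2 p [ 482.3 -191.4  148.4] yaw 0.238 q6 -0.75 F [-0.6 -0.  -0.8] w 9.7
```

View pics/s_wrist.png

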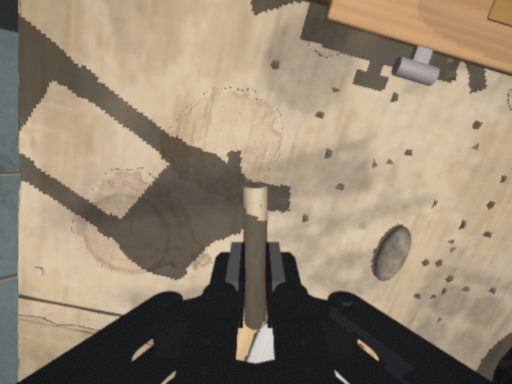

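>>> arm_command([
  [0.5,[0.6,2.6,1],0],
  [0.5,[0.6,2.6,0],-0.03],
  [0.5,[0.6,2.6,0],-0.03],
  [0.5,[0.6,2.6,0],-0.03],
  [0.5,[0.6,2.6,0],-0.03],
  [0.5,[0.6,2.6,0],-0.03],
  [0.5,[0.6,2.6,0],-0.03],
  [0.5,[0.6,2.6,0],-0.03],
  [0.5,[0.6,2.7,0],-0.04],
  [0.5,[0,0,-2],0],
  [0.5,[0,0,0],0],
  [0.5,[0,0,0],0],
])

```text
clock: 29.45
position: [0.5317, 0.0453, 0.1314]
ee_rot: [-0.707, 0.707, -0.005, 0.003]
contact_force: [0.2, -0.1, 0.3]
width: 0.01
```

```bash
python3 -c "
from pc import *
show()
w=grab('wrist','w7.npz');cv2.imwrite('pics/t_wrist.png',w['pixels'][...,::-1])
"
```

```text
t 29.45 p [531.7  45.3 131.4] yaw -0.012 q6 -0.03 F [ 0.2 -0.1  0.3] w 10.0
```

View pics/t_wrist.png

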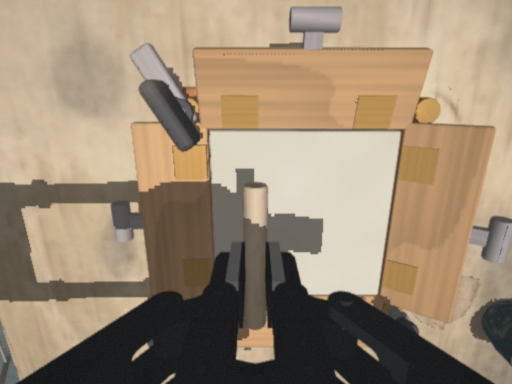

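>>> arm_command([
  [0.5,[0.3,-0.2,-2],0],
  [0.5,[0,0,-1.5],0],
  [0.5,[0,0,-0.8],0],
  [0.5,[0,0,-0.4],0],
  [0.5,[0,0,0],0],
  [0.5,[0,0,0],0],
])

```text
clock: 30.1
position: [0.5364, 0.0432, 0.086]
ee_rot: [-0.707, 0.707, -0.004, 0.005]
contact_force: [-1.1, 0.8, -0.8]
width: 0.0098
```

```bash
python3 -c "
from pc import *
show()
"
```

```text
t 30.1 p [536.4  43.2  86. ] yaw -0.012 q6 -0.04 F [-1.1  0.8 -0.8] w 9.8
```

>>> arm_command([
  [0.5,[0,0,-0.3],0],
  [0.5,[0,0,-0.15],0],
  [0.5,[0,0,0],0],
  [0.5,[0,0,0],0],
])

```text
clock: 30.5
position: [0.5362, 0.0434, 0.0816]
ee_rot: [-0.707, 0.707, -0.004, 0.005]
contact_force: [-0.9, -0.3, 5.8]
width: 0.0102
```

```bash
python3 -c "
from pc import *
show()
"
```

```text
t 30.5 p [536.2  43.4  81.6] yaw -0.012 q6 -0.04 F [-0.9 -0.3  5.8] w 10.2
```

Contact with bed. Release gently and lift, then look.

>>> arm_command([
  [1.5,[0,0,0],0],
  [2,[0,0,0],0],
  [3,[0,0,0],0],
  [4,[0,0,0],0],
  [4,[0,0,1],0],
  [4,[0,0,3],0],
  [4,[0,0,5],0],
  [4,[0,-2,5],0],
  [4,[0,-2,5],0],
  [4,[1,-2,2],0],
  [4,[1,0,0],0],
  [4,[0,0,0],0],
])

```text
clock: 31.7
position: [0.5568, -0.0138, 0.2838]
ee_rot: [0.707, -0.707, 0.004, -0.005]
contact_force: [-1.2, -0.0, -0.6]
width: 0.0399
```

```bash
python3 -c "
from pc import *
show()
w=grab('wrist','w8.npz');cv2.imwrite('pics/u_wrist.png',w['pixels'][...,::-1])
pieces(w)
C=cloud(w);k=(C[...,2]>.063)&(C[...,2]<.08)&(abs(C[...,0]-.561)<.055)&(abs(C[...,1]-.043)<.055);print(k.sum());P=C[k];print([np.round(x,1) for x in cv2.minAreaRect((P[:,:2]*1000).astype(np.float32))],P[:,2].max())
"
```

```text
t 31.7 p [556.8 -13.8 283.8] yaw -0.013 q6 -0.14 F [-1.2 -0.  -0.6] w 39.9
px [401. 208.] c [747.  -83.6] size [23.4  5. ] long-axis deg 89.1 ztop 29.1 rgb [44. 49. 48.]
px [296. 301.] c [ 615.2 -233. ] size [ 6.1 29.5] long-axis deg 102.3 ztop 12.8 rgb [100.  93.  82.]
873
[array([535. ,  43.2]), array([78.6, 11.9]), np.float64(89.4)] 0.072304753673368
```

View pics/u_wrist.png

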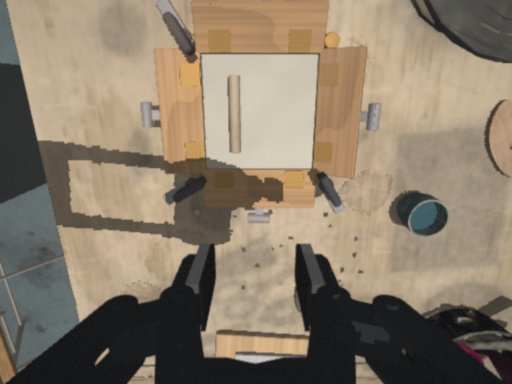

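>>> arm_command([
  [6,[1.2,-4,-3],0],
  [6,[1.2,-4,-3],0],
  [6,[1.2,-4,-3],0],
  [6,[1.2,-4,-3],0],
  [6,[1.2,-3,-3],0],
  [6,[0.9,-2,0],0],
  [6,[0,0,0],0],
  [6,[0,0,0],0],
])

```text
clock: 32.55
position: [0.6225, -0.2179, 0.1354]
ee_rot: [0.708, -0.706, 0.005, -0.003]
contact_force: [-0.3, -0.1, 0.2]
width: 0.0599
```

```bash
python3 -c "
from pc import *
show()
w=grab('wrist','w9.npz');cv2.imwrite('pics/v_wrist.png',w['pixels'][...,::-1])
pieces(w)
"
```

```text
t 32.55 p [ 622.5 -217.9  135.4] yaw -0.012 q6 -0.43 F [-0.3 -0.1  0.2] w 59.9
px [439.  16.] c [747.2 -89.8] size [ 5.3 23.6] long-axis deg 91.4 ztop 29.2 rgb [37. 44. 44.]
px [261. 200.] c [ 626.2 -226.3] size [59.  26.6] long-axis deg 88.8 ztop 14.7 rgb [89. 82. 73.]
```

View pics/v_wrist.png

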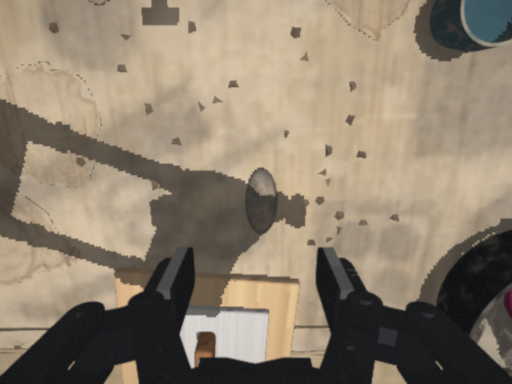

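>>> arm_command([
  [6,[0.35,-0.85,-4],0],
  [6,[0,0,-4],0],
  [6,[0,0,-2],0],
  [6,[0,0,-1.3],0],
  [6,[0,0,0],0],
  [0.5,[0,0,0],0],
  [0.5,[0,0,0],0],
  [0.5,[0,0,0],0],
  [0.5,[0,0,0],0],
  [0.5,[0,0,0],0],
  [0.5,[0,0,0],0],
])

```text
clock: 33.7
position: [0.6287, -0.229, 0.0307]
ee_rot: [-0.706, 0.708, -0.002, 0.006]
contact_force: [-6.2, 1.7, 25.0]
width: 0.005
```

```bash
python3 -c "
from pc import *
show()"
```

```text
t 33.7 p [ 628.7 -229.    30.7] yaw -0.012 q6 -0.44 F [-6.2  1.7 25. ] w 5.0
```

>>> arm_command([
  [0.5,[0,0,1],0],
  [6,[0,0,1],0],
  [6,[0,0,2],0],
  [6,[0,0,3],0],
  [6,[0,1,3],0],
  [6,[0,0,0],0],
])

```text
clock: 34.3
position: [0.6299, -0.2182, 0.1294]
ee_rot: [-0.706, 0.708, -0.001, 0.007]
contact_force: [0.5, -1.0, 0.0]
width: 0.0598
```

```bash
python3 -c "
from pc import *
show()
w=grab('wrist','w9.npz');cv2.imwrite('pics/w_wrist.png',w['pixels'][...,::-1])
pieces(w)
C=cloud(w);k=(C[...,2]>.002)&(C[...,2]<.03)&(np.hypot(C[...,0]-.626,C[...,1]+.226)<.06);P=C[k]
for z in (.002,.004,.006,.008,.01,.012): 
  Q=P[P[:,2]>z]; print(z,[np.round(x,1) for x in cv2.minAreaRect((Q[:,:2]*1000).astype(np.float32))])
"
```

```text
t 34.3 p [ 629.9 -218.2  129.4] yaw -0.011 q6 -0.43 F [ 0.5 -1.   0. ] w 59.8
px [430.  15.] c [746.9 -90.6] size [ 5.5 21.5] long-axis deg 91.6 ztop 29.0 rgb [38. 45. 45.]
px [251. 202.] c [ 627.5 -226.3] size [58.2 27.5] long-axis deg 88.9 ztop 14.6 rgb [85. 79. 71.]
0.002 [array([ 640.5, -215. ]), array([ 85.5, 102.1]), np.float64(61.6)]
0.004 [array([ 648.3, -216.7]), array([90.2, 65.9]), np.float64(76.4)]
0.006 [array([ 634.6, -238.9]), array([37. , 82.1]), np.float64(28.2)]
0.008 [array([ 627.1, -226.3]), array([26.5, 57.5]), np.float64(0.0)]
0.01 [array([ 627.4, -226.2]), array([25.3, 54.1]), np.float64(4.9)]
0.012 [array([ 627.7, -224.7]), array([47.2, 22.1]), np.float64(80.8)]
```

View pics/w_wrist.png

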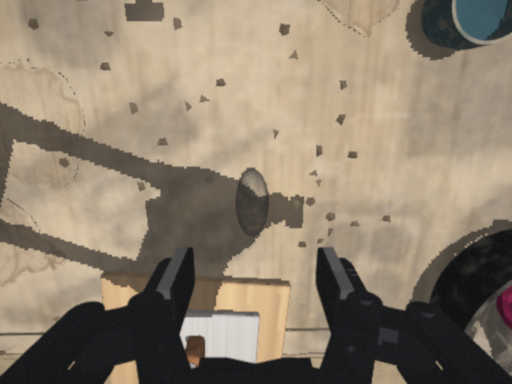

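>>> arm_command([
  [4.8,[-0.25,-0.85,-4],0],
  [4.8,[0,0,-4],0],
  [4.8,[0,0,-2],0],
  [4.8,[0,0,-1],0],
  [4.8,[0,0,0],0],
  [4.8,[0,0,0],0],
])

```text
clock: 34.95
position: [0.623, -0.2259, 0.0144]
ee_rot: [0.707, -0.707, 0.005, -0.003]
contact_force: [-3.9, 0.3, 7.1]
width: 0.0482
```

```bash
python3 -c "
from pc import *
show()"
```

```text
t 34.95 p [ 623.  -225.9   14.4] yaw -0.012 q6 -0.44 F [-3.9  0.3  7.1] w 48.2
```

>>> arm_command([
  [4.8,[0.4,0,0.2],0],
  [4.8,[0,0,0],0],
  [3.5,[0,0,0],0],
  [3.5,[0,0,0.1],0],
])

```text
clock: 35.35
position: [0.6287, -0.2264, 0.0169]
ee_rot: [-0.707, 0.707, -0.004, 0.004]
contact_force: [-0.8, 0.6, 0.2]
width: 0.0347
```

```bash
python3 -c "
from pc import *
show()"
```

```text
t 35.35 p [ 628.7 -226.4   16.9] yaw -0.012 q6 -0.44 F [-0.8  0.6  0.2] w 34.7
```

>>> arm_command([
  [1.5,[-0.1,0,0],0],
  [1.5,[0,0,0],0],
  [1.5,[0,0,0],0],
  [1.5,[0,0,0],0],
  [1.5,[0,0,0],0],
  [1.5,[0,0,0],0],
])

```text
clock: 35.95
position: [0.6279, -0.2264, 0.0173]
ee_rot: [-0.707, 0.707, -0.004, 0.005]
contact_force: [0.6, 0.4, 3.6]
width: 0.0245
```

```bash
python3 -c "
from pc import *
show()"
```

```text
t 35.95 p [ 627.9 -226.4   17.3] yaw -0.012 q6 -0.44 F [0.6 0.4 3.6] w 24.5
```

Gripped at 24.5 mm (28 mm pebble, usual pad offset). Lift.

>>> arm_command([
  [1.5,[0,0,0.5],0],
  [1.5,[0,0,1],0],
  [1.5,[0,0,3],0],
  [1.5,[0,0,4],0],
  [1.5,[0,0,4],0],
  [1.5,[0,0,2],0],
  [1.5,[0,0,0],0],
])

```text
clock: 36.65
position: [0.6293, -0.2272, 0.1667]
ee_rot: [-0.706, 0.708, -0.002, 0.007]
contact_force: [0.2, 0.5, -1.4]
width: 0.0245
```

```bash
python3 -c "
from pc import *
show()
w=grab('wrist','w10.npz');cv2.imwrite('pics/x_wrist.png',w['pixels'][...,::-1])
"
```

```text
t 36.65 p [ 629.3 -227.2  166.7] yaw -0.012 q6 -0.44 F [ 0.2  0.5 -1.4] w 24.5
```

View pics/x_wrist.png

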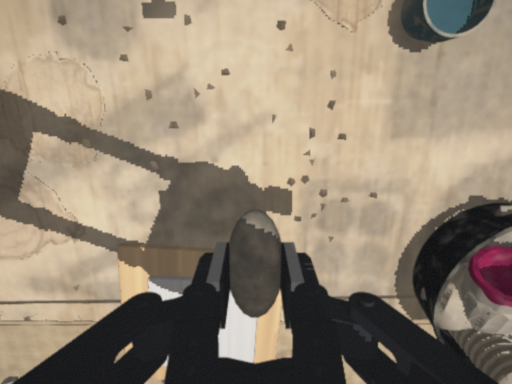

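>>> arm_command([
  [1.5,[-0.4,3,0],0],
  [1.5,[-0.4,3,0],0],
  [1.5,[-0.5,3,0],0],
  [1.5,[-0.5,3,0],0],
  [1.5,[-0.5,3,0],0],
  [1.5,[-0.5,3,0],0],
  [1.5,[-0.5,3,0],0],
  [1.5,[-0.5,3,0],0],
  [1.5,[-0.5,3,0],0],
  [1.5,[0,0,-3],0],
  [1.5,[0,0,0],0],
  [1.5,[0,0,0],0],
])

```text
clock: 37.9
position: [0.5831, 0.0435, 0.1303]
ee_rot: [-0.707, 0.707, -0.006, 0.003]
contact_force: [-0.1, -0.2, -0.5]
width: 0.0244
```

```bash
python3 -c "
from pc import *
show()
w=grab('wrist','w10.npz');cv2.imwrite('pics/y_wrist.png',w['pixels'][...,::-1])
"
```

```text
t 37.9 p [583.1  43.5 130.3] yaw -0.012 q6 -0.03 F [-0.1 -0.2 -0.5] w 24.4
```

View pics/y_wrist.png

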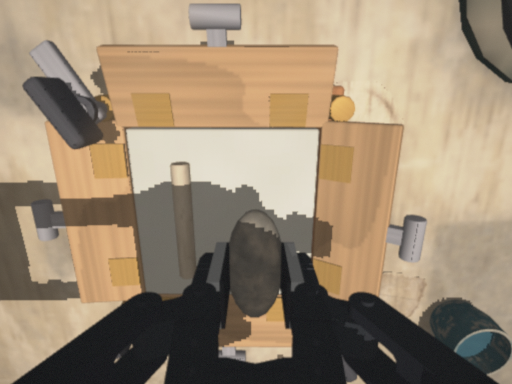

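>>> arm_command([
  [1.5,[0.2,0,-2],0],
  [1.5,[0,0,-1.8],0],
  [1.5,[0,0,-0.9],0],
  [1.5,[0,0,-0.4],0],
  [1.5,[0,0,0],0],
  [1.5,[0,0,0],0],
])

```text
clock: 38.55
position: [0.5872, 0.0434, 0.0818]
ee_rot: [-0.707, 0.707, -0.004, 0.005]
contact_force: [1.0, -0.5, -0.2]
width: 0.0241
```

```bash
python3 -c "
from pc import *
show()"
```

```text
t 38.55 p [587.2  43.4  81.8] yaw -0.012 q6 -0.03 F [ 1.  -0.5 -0.2] w 24.1
```

>>> arm_command([
  [1.5,[0,0,-0.4],0],
  [1.5,[0,0,-0.2],0],
  [1.5,[0,0,0],0],
])

```text
clock: 38.85
position: [0.5868, 0.0437, 0.0753]
ee_rot: [-0.707, 0.707, -0.004, 0.004]
contact_force: [-0.3, -0.2, 1.2]
width: 0.0242
```

```bash
python3 -c "
from pc import *
show()"
```

```text
t 38.85 p [586.8  43.7  75.3] yaw -0.012 q6 -0.03 F [-0.3 -0.2  1.2] w 24.2
```

Contact. Release, lift, inspect.

>>> arm_command([
  [3,[0,0,0],0],
  [4,[0,0,0],0],
  [4,[0,0,0],0],
  [4,[0,0,1],0],
  [4,[0,0,3],0],
  [4,[0,0,5],0],
  [4,[-1,-2,5],0],
  [4,[-1,-2,5],0],
  [4,[-1,-2,2],0],
  [4,[0,0,0],0],
  [4,[0,0,0],0],
])

```text
clock: 39.95
position: [0.5582, -0.0128, 0.2769]
ee_rot: [0.707, -0.707, 0.004, -0.005]
contact_force: [0.3, 1.0, -0.2]
width: 0.04
```

```bash
python3 -c "
from pc import *
show()
w=grab('wrist','w11.npz');cv2.imwrite('pics/z_wrist.png',w['pixels'][...,::-1])
C=cloud(w)
for x in (.535,.587):
  k=(C[...,2]>.063)&(C[...,2]<.08)&(abs(C[...,0]-x)<.022)&(abs(C[...,1]-.043)<.055);P=C[k];print(k.sum(),[np.round(x,1) for x in cv2.minAreaRect((P[:,:2]*1000).astype(np.float32))],P[:,2].max())
for n,s in (('w0',(-.09,0)),('w1',(0,-.09)),('w2',(.09,0)),('w3',(0,.09))):
  k=np.hypot(C[...,0]-.561-s[0],C[...,1]-.0434-s[1])<.01;print(n,k.sum(),np.median(C[k][:,2]) if k.sum() else None)
for n,s in (('b0',(-.12,0)),('b1',(0,-.12)),('b2',(.12,0)),('b3',(0,.12))):
  k=(abs(C[...,0]-.561-s[0])<.02)&(abs(C[...,1]-.0434-s[1])<.02)&(C[...,2]>.045);P=C[k]
  if k.sum()>20: print(n,k.sum(),[np.round(x,1) for x in cv2.minAreaRect((P[:,:2]*1000).astype(np.float32))],P[:,2].max())
"
```

```text
t 39.95 p [558.2 -12.8 276.9] yaw -0.013 q6 -0.14 F [ 0.3  1.  -0.2] w 40.0
912 [array([535.1,  43.4]), array([79.5, 11.9]), np.float64(89.3)] 0.07260933963490039
1242 [array([585.4,  44.1]), array([27. , 58.3]), np.float64(0.1)] 0.07430423600382234
w0 302 0.06142608190192461
w1 230 0.059701134746971904
w2 376 0.07657477127940293
w3 430 0.06776091414645333
b0 595 [array([448.3,  43.3]), array([25.5, 39.8]), np.float64(0.4)] 0.06866684298638524
b1 462 [array([560.7, -69.4]), array([25.6, 39.3]), np.float64(89.9)] 0.06416238217888062
b2 497 [array([670.1,  43.7]), array([18.2, 38.8]), np.float64(1.1)] 0.09344884821081158
b3 224 [array([561.1, 145.5]), array([39.6,  4. ]), np.float64(0.0)] 0.07361672203501299
```

View pics/z_wrist.png

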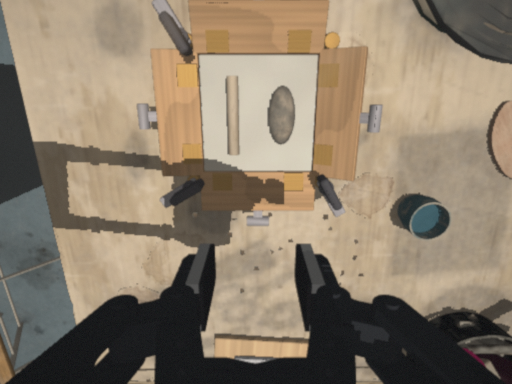

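>>> arm_command([
  [5,[0.1,-2,-4],0],
  [5,[0.1,-2,-4],0],
  [5,[0,-2.4,-4],0],
  [5,[0,0,-3],0],
  [5,[0,0,0],0],
  [5,[0,0,0],0],
], grip_force=30)

```text
clock: 40.6
position: [0.5599, -0.0759, 0.1252]
ee_rot: [0.708, -0.707, 0.005, -0.003]
contact_force: [0.4, -0.6, -0.2]
width: 0.0499
```

```bash
cat > bar.py <<'E'
from pc import *
def bar(i,w,th):
    yaw=-.0126; c=np.array([.5613,.0434]); R=np.array([[np.cos(yaw),-np.sin(yaw)],[np.sin(yaw),np.cos(yaw)]])
    d=R@np.array([(-1,0),(0,-1),(1,0),(0,1)][i]); t=np.array([-d[1],d[0]])
    C=cloud(w); L=np.stack([(C[...,:2]-c)@d,(C[...,:2]-c)@t,C[...,2]],-1)
    k=(abs(L[...,1])<.017)&(L[...,0]>.05)&(L[...,0]<.135)&(L[...,2]>.04)&(L[...,2]<.14)
    # side bands |t| in 7..12: bar only beyond neck
    P=L[k]; r0=.06+.06*np.cos(th)+.004*np.sin(th); z0=.058+.06*np.sin(th)-.004*np.cos(th)
    q=P[(np.hypot(P[:,0]-r0,P[:,2]-z0)<.014)&(abs(P[:,1])>.006)]
    print("pred r,z",round(r0*1e3,1),round(z0*1e3,1),"n",len(q),"t range",(np.percentile(q[:,1],[1,99])*1e3).round(1),"r",(np.percentile(q[:,0],[2,98])*1e3).round(1),"zmax",round(np.percentile(q[:,2],98)*1e3,1))
    print("world bar pred",((c+d*r0)*1e3).round(1))
E
python3 -c "
from bar import *
show()
w=grab('wrist','w12.npz');cv2.imwrite('pics/aa.png',w['pixels'][...,::-1])
bar(1,w,.07)
"
```

```text
t 40.6 p [559.9 -75.9 125.2] yaw -0.011 q6 -0.25 F [ 0.4 -0.6 -0.2] w 49.9
pred r,z 120.1 58.2 n 404 t range [-14.   13.1] r [106.4 124.9] zmax 63.9
world bar pred [559.8 -76.7]
```

View pics/aa.png

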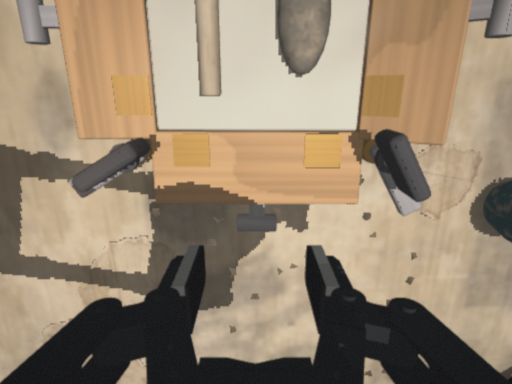

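>>> arm_command([
  [5,[0,-0.1,-3],0],
  [5,[0,0,-2.8],0],
  [5,[0,0,0],0],
  [1.5,[0,0,0],0],
  [1.5,[0,0,0],0],
  [1.5,[0,0,0],0],
  [1.5,[0,0,0],0],
  [1.5,[0,0,0],0],
])

```text
clock: 41.45
position: [0.5607, -0.0778, 0.0692]
ee_rot: [-0.707, 0.707, -0.004, 0.005]
contact_force: [-2.0, 1.4, 2.4]
width: 0.0246
```

Run:
```python
from bar import *
show()
for th0 in (.07,.145,.3,.577):
    n=int(np.ceil((1.571-th0)/.15)); th=np.linspace(th0,1.571,n+1)
    r=60+60*np.cos(th)+4*np.sin(th); z=58+60*np.sin(th)-4*np.cos(th)
    print(th0,n,"dr cm",(np.diff(r)/10).round(2).tolist(),"dz",(np.diff(z)/10).round(2).tolist())
```

```text
t 41.45 p [560.7 -77.8  69.2] yaw -0.012 q6 -0.25 F [-2.   1.4  2.4] w 24.6
0.07 11 dr cm [-0.06, -0.17, -0.28, -0.38, -0.47, -0.56, -0.64, -0.7, -0.75, -0.79, -0.81] dz [0.82, 0.8, 0.77, 0.73, 0.67, 0.6, 0.52, 0.42, 0.32, 0.22, 0.11]
0.145 10 dr cm [-0.13, -0.25, -0.36, -0.47, -0.57, -0.65, -0.72, -0.78, -0.82, -0.85] dz [0.85, 0.82, 0.78, 0.72, 0.64, 0.56, 0.46, 0.35, 0.24, 0.12]
0.3 9 dr cm [-0.25, -0.37, -0.47, -0.56, -0.65, -0.72, -0.77, -0.82, -0.84] dz [0.81, 0.77, 0.71, 0.63, 0.55, 0.45, 0.35, 0.23, 0.12]
0.577 7 dr cm [-0.47, -0.56, -0.65, -0.72, -0.78, -0.82, -0.85] dz [0.71, 0.64, 0.55, 0.46, 0.35, 0.24, 0.12]
```

>>> arm_command([
  [1.5,[0,0.06,0.82],0],
  [1.5,[0,0.17,0.8],0],
  [1.5,[0,0.28,0.77],0],
  [1.5,[0,0.38,0.73],0],
  [1.5,[0,0.47,0.67],0],
  [1.5,[0,0.56,0.6],0],
  [1.5,[0,0.64,0.52],0],
  [1.5,[0.05,0.7,0.42],0],
  [1.5,[0,0.75,0.32],0],
  [1.5,[0,0.79,0.22],0],
  [1.5,[0,0.81,0.11],0],
  [1.5,[0,0.2,0],0],
])

```text
clock: 42.65
position: [0.5614, -0.0194, 0.1297]
ee_rot: [-0.707, 0.708, -0.003, 0.005]
contact_force: [-0.5, -4.8, 7.8]
width: 0.0244
```

Run:
```python
from bar import *
show()
w=grab('wrist','w13.npz');cv2.imwrite('pics/ab.png',w['pixels'][...,::-1])
s=grab('scene'); crop(s,200,130,320,230,6,'pics/ab_s.png')
```

```text
t 42.65 p [561.4 -19.4 129.7] yaw -0.011 q6 -0.15 F [-0.5 -4.8  7.8] w 24.4
```

View pics/ab.png

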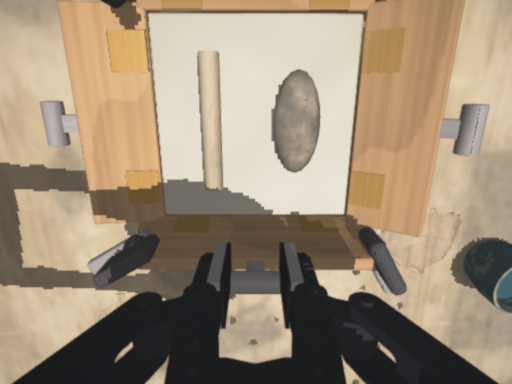

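Run:
```python
from bar import *
w=dict(np.load('w13.npz'))
for X in ((.5605,-.0206,.118),(.5605,-.0166,.104),(.5605,-.0166,.058)): print(X,proj(w,X).round(0))
C=cloud(w)
for u,v in ((255,240),(255,262),(190,262),(190,240),(255,282)): print((u,v),C[v,u].round(4))
```

```text
(0.5605, -0.0206, 0.118) [254. 266.]
(0.5605, -0.0166, 0.104) [254. 246.]
(0.5605, -0.0166, 0.058) [254. 214.]
(255, 240) [ 0.561  -0.0213  0.0877]
(255, 262) [ 0.561  -0.0249  0.1064]
(190, 262) [ 0.5258 -0.026   0.104 ]
(190, 240) [ 0.5229 -0.0211  0.0872]
(255, 282) [ 0.561  -0.027   0.1217]
```

View pics/ab_s.png

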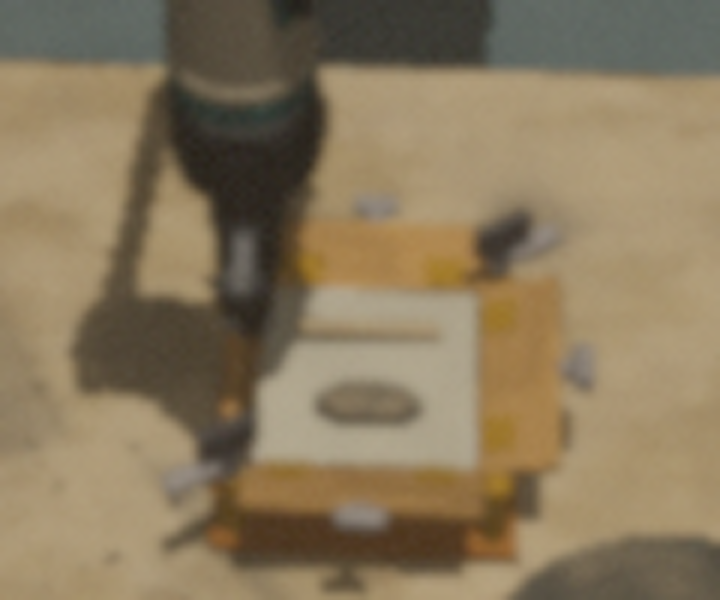

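>>> arm_command([
  [1.5,[0,0.4,0],0],
  [1.5,[0,0.4,0],0],
  [1.5,[0,0,0],0],
])

```text
clock: 43.05
position: [0.5615, -0.0111, 0.1297]
ee_rot: [0.707, -0.707, 0.003, -0.005]
contact_force: [0.4, -2.3, 6.8]
width: 0.0242
```

```bash
cat >> bar.py <<'E'
def wall(i,w):
    yaw=-.0126; c=np.array([.5613,.0434]); R=np.array([[np.cos(yaw),-np.sin(yaw)],[np.sin(yaw),np.cos(yaw)]])
    d=R@np.array([(-1,0),(0,-1),(1,0),(0,1)][i]); t=np.array([-d[1],d[0]])
    C=cloud(w); L=np.stack([(C[...,:2]-c)@d,(C[...,:2]-c)@t,C[...,2]],-1)
    for lo,hi in ((-.05,-.02),(-.015,.015),(.02,.05)):
        k=(L[...,1]>lo)&(L[...,1]<hi)&(L[...,0]>.045)&(L[...,0]<.085)&(L[...,2]>.062)&(L[...,2]<.102)
        P=L[k]
        if len(P)>30:
            m=np.median(P[:,0]); pf=np.polyfit(P[:,2]-.058,P[:,0],1); print("wall",i,"n",len(P),"r at hinge",round(pf[1]*1e3,1),"tilt from vertical rad",round(np.arctan(pf[0]),3),"res",np.std(P[:,0]-np.polyval(pf,P[:,2]-.058)).round(4))
E
python3 - <<'E'
from bar import *
show()
w=grab('wrist','w14.npz');cv2.imwrite('pics/ac.png',w['pixels'][...,::-1])
wall(1,w)
C=cloud(w)
for u,v in ((255,240),(190,262),(190,240),(255,262),(255,275),(255,285)): print((u,v),C[v,u].round(4))
E
```

```text
t 43.05 p [561.5 -11.1 129.7] yaw -0.011 q6 -0.13 F [ 0.4 -2.3  6.8] w 24.2
wall 1 n 1435 r at hinge 59.4 tilt from vertical rad 0.055 res 0.0005
wall 1 n 1528 r at hinge 60.4 tilt from vertical rad 0.028 res 0.0003
wall 1 n 1413 r at hinge 59.5 tilt from vertical rad 0.055 res 0.0005
(255, 240) [ 0.5611 -0.0174  0.0788]
(190, 262) [ 0.5259 -0.0176  0.1042]
(190, 240) [ 0.5214 -0.0162  0.0803]
(255, 262) [ 0.5611 -0.0186  0.103 ]
(255, 275) [ 0.5611 -0.0164  0.1193]
(255, 285) [ 0.561  -0.0197  0.123 ]
```

View pics/ac.png

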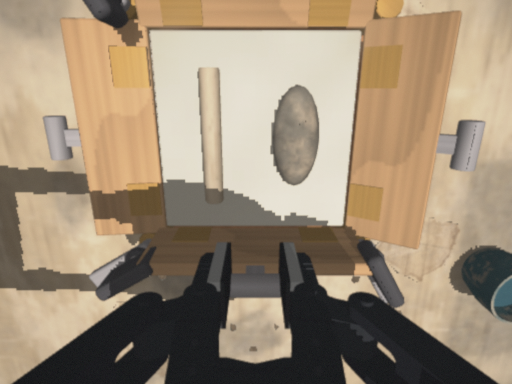

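>>> arm_command([
  [1.5,[0,0.3,0],0],
  [1.5,[0,0.2,0],0],
  [1.5,[0,0,0],0],
])

```text
clock: 43.4
position: [0.5615, -0.009, 0.1297]
ee_rot: [-0.705, 0.709, -0.003, 0.004]
contact_force: [-0.8, -10.6, 6.9]
width: 0.024
```

Run:
```python
from bar import *
show()
w=grab('wrist','w14.npz')
wall(1,w)
```

```text
t 43.4 p [561.5  -9.  129.7] yaw -0.013 q6 -0.12 F [ -0.8 -10.6   6.9] w 24.0
wall 1 n 1364 r at hinge 59.4 tilt from vertical rad 0.027 res 0.0005
wall 1 n 1465 r at hinge 60.4 tilt from vertical rad 0.001 res 0.0003
wall 1 n 1332 r at hinge 59.5 tilt from vertical rad 0.027 res 0.0005
```

>>> arm_command([
  [1.5,[0,-0.3,0],0],
  [5,[0,0,0],0],
  [5,[0,0,0],0],
  [5,[0,0,1],0],
  [5,[0,0,3],0],
  [5,[0,0,3],-0.13],
  [5,[-1,0.5,0],-0.13],
  [5,[-2,1,0],-0.13],
  [5,[-2,1,0],-0.13],
  [5,[-2,1,0],-0.13],
  [5,[-2,1,0],-0.13],
  [5,[-2,1,0],-0.13],
])

```text
clock: 44.65
position: [0.4496, 0.0462, 0.1984]
ee_rot: [0.633, -0.632, 0.317, -0.316]
contact_force: [0.2, -0.1, 0.6]
width: 0.05
```

>>> arm_command([
  [5,[-1,0.2,0],-0.13],
  [5,[0,0,0],-0.13],
  [5,[0,0,0],-0.13],
  [5,[0,0,0],-0.13],
  [5,[0,0,-2],-0.13],
  [5,[0,0,-3],0],
  [5,[0,0,0],0],
  [5,[0,0,0],0],
])

```text
clock: 45.45
position: [0.4406, 0.0476, 0.1484]
ee_rot: [0.5, -0.5, 0.501, -0.5]
contact_force: [0.4, -0.8, -0.5]
width: 0.05
```

Run:
```python
from bar import *
show()
w=grab('wrist','w15.npz');cv2.imwrite('pics/ad.png',w['pixels'][...,::-1])
bar(0,w,.145); wall(1,w)
```

```text
t 45.45 p [440.6  47.6 148.4] yaw -1.572 q6 1.52 F [ 0.4 -0.8 -0.5] w 50.0
pred r,z 119.9 62.7 n 320 t range [-12.4  13. ] r [113.5 123.8] zmax 67.5
world bar pred [441.4  44.9]
wall 1 n 1429 r at hinge 59.5 tilt from vertical rad 0.033 res 0.0004
wall 1 n 1087 r at hinge 60.5 tilt from vertical rad 0.008 res 0.0002
```

View pics/ad.png

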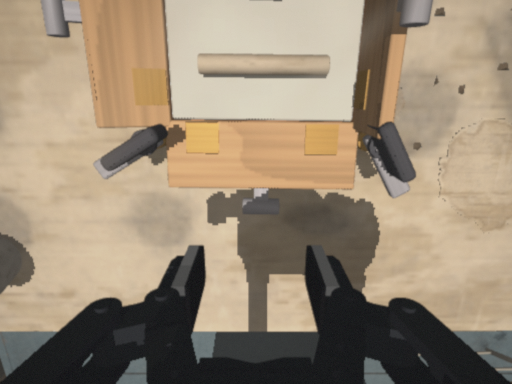

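>>> arm_command([
  [5,[0.1,-0.25,-3],-0.01],
  [5,[0,0,-3],0],
  [5,[0,0,-1.7],0],
  [5,[0,0,0],0],
  [1.5,[0,0,0],0],
  [1.5,[0,0,0],0],
  [1.5,[0,0,0],0],
  [1.5,[0,0,0],0],
  [1.5,[0,0,0],0],
])

```text
clock: 46.4
position: [0.4433, 0.0438, 0.0723]
ee_rot: [-0.498, 0.497, -0.501, 0.504]
contact_force: [0.5, -5.8, 2.1]
width: 0.0247
```

```bash
python3 -c "
from bar import *
show()"
```

```text
t 46.4 p [443.3  43.8  72.3] yaw -1.583 q6 1.53 F [ 0.5 -5.8  2.1] w 24.7
```

>>> arm_command([
  [1.5,[0.13,0,0.85],0],
  [1.5,[0.25,0,0.82],0],
  [1.5,[0.36,0,0.78],0],
  [1.5,[0.47,0,0.72],0],
  [1.5,[0.57,0,0.64],0],
  [1.5,[0.65,0,0.56],0],
  [1.5,[0.72,0,0.46],0],
  [1.5,[0.78,0,0.35],0],
  [1.5,[0.82,0,0.24],0],
  [1.5,[0.85,0,0.12],0],
  [1.5,[0.4,0,0],0],
  [1.5,[0.4,0,0],0],
])

```text
clock: 47.6
position: [0.5043, 0.0431, 0.128]
ee_rot: [-0.496, 0.499, -0.502, 0.503]
contact_force: [-4.7, -6.6, 9.5]
width: 0.0244
```

>>> arm_command([
  [1.5,[0.2,0,0],0],
  [1.5,[0,0,0],0],
])

```text
clock: 47.8
position: [0.5072, 0.0431, 0.1279]
ee_rot: [-0.496, 0.499, -0.502, 0.503]
contact_force: [-3.3, -6.8, 6.2]
width: 0.0239
```

Run:
```python
from bar import *
show()
w=grab('wrist','w16.npz');cv2.imwrite('pics/ae.png',w['pixels'][...,::-1])
wall(0,w); wall(1,w)
```

```text
t 47.8 p [507.2  43.1 127.9] yaw -1.583 q6 1.53 F [-3.3 -6.8  6.2] w 23.9
wall 0 n 1568 r at hinge 58.3 tilt from vertical rad 0.082 res 0.0005
wall 0 n 1638 r at hinge 59.3 tilt from vertical rad 0.056 res 0.0003
wall 0 n 1531 r at hinge 58.5 tilt from vertical rad 0.08 res 0.0005
wall 1 n 1317 r at hinge 59.6 tilt from vertical rad 0.031 res 0.0004
wall 1 n 1520 r at hinge 60.5 tilt from vertical rad 0.009 res 0.0002
wall 1 n 1933 r at hinge 59.6 tilt from vertical rad 0.032 res 0.0004
```

View pics/ae.png

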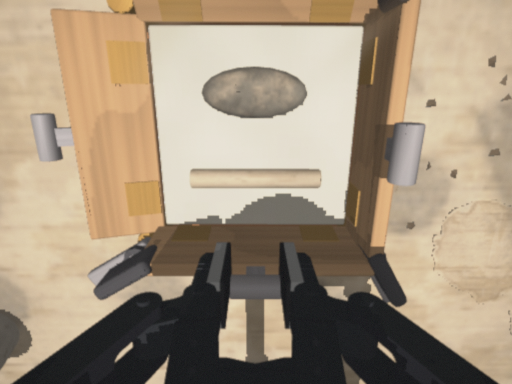

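>>> arm_command([
  [1.5,[0.3,0,0],0],
  [1.5,[0.3,0,0],0],
  [1.5,[0,0,0],0],
])

```text
clock: 48.15
position: [0.5109, 0.043, 0.1279]
ee_rot: [0.495, -0.5, 0.503, -0.502]
contact_force: [-7.4, -7.6, 11.3]
width: 0.0243
```

Run:
```python
from bar import *
show()
w=grab('wrist','w16.npz')
wall(0,w)
```

```text
t 48.15 p [510.9  43.  127.9] yaw -1.583 q6 1.53 F [-7.4 -7.6 11.3] w 24.3
wall 0 n 1372 r at hinge 58.4 tilt from vertical rad 0.024 res 0.0005
wall 0 n 1502 r at hinge 59.4 tilt from vertical rad -0.002 res 0.0003
wall 0 n 1344 r at hinge 58.5 tilt from vertical rad 0.022 res 0.0005
```

>>> arm_command([
  [1.5,[-0.3,0,0],0],
  [5,[0,0,0],0],
  [5,[0,0,0],0],
  [5,[0,0,1],0],
  [5,[0,0,3],0],
  [5,[0,0,3],0.14],
  [5,[2,0,0],0.14],
  [5,[2,0,0],0.14],
  [5,[2,0,0],0.14],
  [5,[2,0,0],0.14],
  [5,[2,0,0],0.14],
  [5,[2,0,0],0.14],
])

```text
clock: 49.4
position: [0.6318, 0.0453, 0.1972]
ee_rot: [0.676, -0.676, 0.207, -0.208]
contact_force: [-0.2, 0.3, 0.9]
width: 0.0501
```

>>> arm_command([
  [5,[2,0,0],0.14],
  [5,[2,0,0],0.14],
  [5,[0.4,0,0],0.14],
  [5,[0,0,0],0.14],
  [5,[0,0,0],0.14],
  [5,[0,0,0],0.14],
  [5,[0,0,0],0.14],
  [5,[0,0,0],0.14],
  [5,[0,0,0],0.14],
  [5,[0,0,0],0.14],
  [5,[0,0,0],0.14],
  [5,[0,0,0],0.14],
])

```text
clock: 50.6
position: [0.675, 0.0453, 0.1971]
ee_rot: [0.606, -0.606, -0.365, 0.364]
contact_force: [0.5, -0.2, -0.3]
width: 0.0501
```

>>> arm_command([
  [5,[0,0,0],0.14],
  [5,[0,0,0],0.14],
  [5,[0,0,0],0.14],
  [5,[0,0,0],0.06],
  [5,[0,0,0],0],
  [5,[0,0,0],0],
])

```text
clock: 51.2
position: [0.675, 0.0451, 0.1969]
ee_rot: [0.504, -0.503, -0.497, 0.496]
contact_force: [-0.6, -0.9, -0.3]
width: 0.0501
```

Run:
```python
from bar import *
show()
w=grab('wrist','w17.npz');cv2.imwrite('pics/af.png',w['pixels'][...,::-1])
bar(2,w,.577); wall(1,w); wall(0,w)
```

```text
t 51.2 p [675.   45.1 196.9] yaw 1.557 q6 -1.59 F [-0.6 -0.9 -0.3] w 50.1
pred r,z 112.5 87.4 n 333 t range [-15.6  15.7] r [ 99.3 117.5] zmax 92.8
world bar pred [673.8  42. ]
wall 1 n 133 r at hinge 60.8 tilt from vertical rad 0.008 res 0.0002
wall 1 n 774 r at hinge 60.9 tilt from vertical rad 0.006 res 0.0002
wall 1 n 710 r at hinge 60.0 tilt from vertical rad 0.032 res 0.0005
```

View pics/af.png

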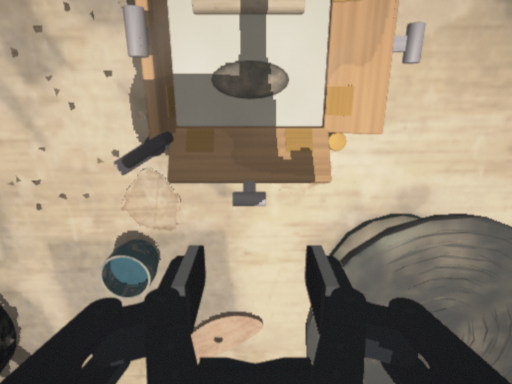

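>>> arm_command([
  [5,[-0.1,-0.3,-4],0],
  [5,[0,0,-4],0],
  [5,[0,0,-2.1],0],
  [5,[0,0,0],0],
  [1.5,[0,0,0],0],
  [1.5,[0,0,0],0],
  [1.5,[0,0,0],0],
  [1.5,[0,0,0],0],
  [1.5,[0,0,0],0],
])

```text
clock: 52.15
position: [0.674, 0.0407, 0.0964]
ee_rot: [-0.503, 0.504, 0.497, -0.497]
contact_force: [0.1, -4.9, 1.5]
width: 0.0245
```

```bash
python3 -c "
from bar import *
show()"
```

```text
t 52.15 p [674.   40.7  96.4] yaw 1.557 q6 -1.6 F [ 0.1 -4.9  1.5] w 24.5
```

>>> arm_command([
  [1.5,[-0.47,0,0.71],0],
  [1.5,[-0.56,0,0.64],0],
  [1.5,[-0.65,0,0.55],0],
  [1.5,[-0.72,0,0.46],0],
  [1.5,[-0.78,0,0.35],0],
  [1.5,[-0.82,0,0.24],0],
  [1.5,[-0.85,0,0.12],0],
  [1.5,[-0.4,0,0],0],
  [1.5,[-0.4,0,0],0],
  [1.5,[0,0,0],0],
])

```text
clock: 53.15
position: [0.6211, 0.0414, 0.1295]
ee_rot: [-0.5, 0.506, 0.499, -0.494]
contact_force: [2.4, -3.8, 7.9]
width: 0.0235
```

Run:
```python
from bar import *
show()
w=grab('wrist','w18.npz')
wall(2,w)
```

```text
t 53.15 p [621.1  41.4 129.5] yaw 1.558 q6 -1.6 F [ 2.4 -3.8  7.9] w 23.5
wall 2 n 1780 r at hinge 59.2 tilt from vertical rad 0.154 res 0.0006
wall 2 n 1820 r at hinge 60.1 tilt from vertical rad 0.132 res 0.0004
wall 2 n 1836 r at hinge 59.2 tilt from vertical rad 0.156 res 0.0005
```

Needs about 8 mm more.

>>> arm_command([
  [1.5,[-0.4,0,0],0],
  [1.5,[-0.4,0,0],0],
  [1.5,[-0.2,0,0],0],
  [1.5,[0,0,0],0],
])

```text
clock: 53.6
position: [0.6123, 0.0414, 0.1294]
ee_rot: [-0.5, 0.507, 0.5, -0.494]
contact_force: [5.7, -3.9, 5.3]
width: 0.0235
```

Run:
```python
from bar import *
show()
w=grab('wrist','w18.npz')
wall(2,w)
```

```text
t 53.6 p [612.3  41.4 129.4] yaw 1.558 q6 -1.6 F [ 5.7 -3.9  5.3] w 23.5
wall 2 n 1325 r at hinge 59.2 tilt from vertical rad 0.026 res 0.0005
wall 2 n 1473 r at hinge 60.1 tilt from vertical rad 0.002 res 0.0003
wall 2 n 1391 r at hinge 59.2 tilt from vertical rad 0.027 res 0.0004
```

>>> arm_command([
  [1.5,[0.3,0,0],0],
  [5,[0,0,0],0],
  [5,[0,0,0],0],
  [5,[0,0,1],0],
  [5,[0,0,3],0],
  [5,[0,0,3],-0.13],
  [5,[-0.8,2,0],-0.13],
  [5,[-0.8,2,0],-0.13],
  [5,[-0.8,2,0],-0.13],
  [5,[-0.8,2,0],-0.13],
  [5,[-0.8,2,0],-0.13],
  [5,[-1.2,2,0],-0.13],
])

```text
clock: 54.85
position: [0.558, 0.163, 0.1966]
ee_rot: [0.671, -0.671, -0.223, 0.223]
contact_force: [0.3, 0.2, 0.2]
width: 0.0502
```

>>> arm_command([
  [5,[0,0,0],-0.13],
  [5,[0,0,0],-0.13],
  [5,[0,0,0],-0.13],
  [5,[0,0,0],-0.13],
  [5,[0,0,0],-0.14],
  [5,[0,0,0],0],
  [5,[0,0,0],0],
])

```text
clock: 55.55
position: [0.5581, 0.162, 0.1964]
ee_rot: [0.707, -0.707, 0.003, -0.003]
contact_force: [0.3, -0.0, 0.1]
width: 0.0498
```

Run:
```python
from bar import *
show()
w=grab('wrist','w19.npz');cv2.imwrite('pics/ag.png',w['pixels'][...,::-1])
bar(3,w,.3)
```

```text
t 55.55 p [558.1 162.  196.4] yaw -0.009 q6 0.17 F [ 0.3 -0.   0.1] w 49.8
pred r,z 118.5 71.9 n 317 t range [-16.2  14.6] r [104.8 124.1] zmax 78.7
world bar pred [562.8 161.9]
```

View pics/ag.png

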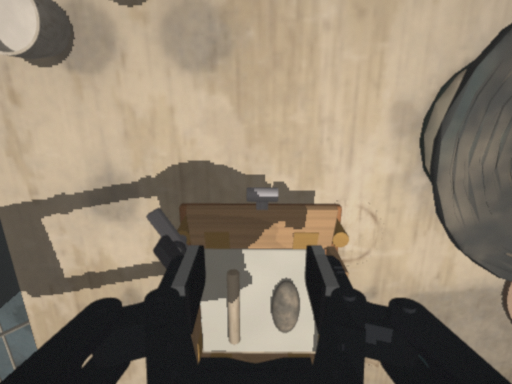

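>>> arm_command([
  [5,[0.45,0,-4],0],
  [5,[0,0,-4],0],
  [5,[0,0,-3.4],0],
  [5,[0,0,0],0],
  [1.5,[0,0,0],0],
  [1.5,[0,0,0],0],
  [1.5,[0,0,0],0],
  [1.5,[0,0,0],0],
  [1.5,[0,0,0],0],
])

```text
clock: 56.5
position: [0.5639, 0.1621, 0.0837]
ee_rot: [0.707, -0.707, 0.003, -0.005]
contact_force: [0.3, 1.3, 2.5]
width: 0.0248
```

```bash
python3 -c "
from bar import *
show()"
```

```text
t 56.5 p [563.9 162.1  83.7] yaw -0.012 q6 0.17 F [0.3 1.3 2.5] w 24.8
```

>>> arm_command([
  [1.5,[0,-0.25,0.81],0],
  [1.5,[0,-0.37,0.77],0],
  [1.5,[0,-0.47,0.71],0],
  [1.5,[0,-0.56,0.63],0],
  [1.5,[0,-0.65,0.55],0],
  [1.5,[0,-0.72,0.45],0],
  [1.5,[0,-0.77,0.35],0],
  [1.5,[0,-0.82,0.23],0],
  [1.5,[0,-0.84,0.12],0],
  [1.5,[0,-0.4,0],0],
  [1.5,[0,-0.4,0],0],
  [1.5,[0,0,0],0],
])

```text
clock: 57.7
position: [0.563, 0.0991, 0.1301]
ee_rot: [0.707, -0.707, 0.004, -0.005]
contact_force: [0.5, 2.1, 7.1]
width: 0.0245
```

```bash
python3 -c "
from bar import *
show()"
```

```text
t 57.7 p [563.   99.1 130.1] yaw -0.012 q6 0.06 F [0.5 2.1 7.1] w 24.5
```

>>> arm_command([
  [1.5,[0,-0.3,0],0],
  [1.5,[0,-0.3,0],0],
  [1.5,[0,0,0],0],
])

```text
clock: 58.0
position: [0.563, 0.0959, 0.13]
ee_rot: [0.709, -0.705, 0.004, -0.005]
contact_force: [2.7, 8.9, 7.1]
width: 0.0249
```

```bash
python3 -c "
from bar import *
show()
w=grab('wrist','w20.npz');cv2.imwrite('pics/ah.png',w['pixels'][...,::-1]); wall(3,w)"
```

```text
t 58.0 p [563.   95.9 130. ] yaw -0.01 q6 0.05 F [2.7 8.9 7.1] w 24.9
wall 3 n 1256 r at hinge 67.6 tilt from vertical rad -0.004 res 0.0002
wall 3 n 1271 r at hinge 67.6 tilt from vertical rad -0.005 res 0.0002
wall 3 n 1262 r at hinge 67.6 tilt from vertical rad -0.003 res 0.0002
```

View pics/ah.png

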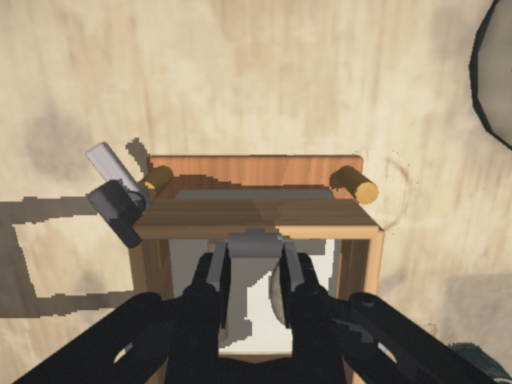

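Wall 3 is upright on its stop. Release, rise, and do the overall check.

>>> arm_command([
  [1.5,[0,0.3,0],0],
  [5,[0,0,0],0],
  [5,[0,0,0],0],
  [5,[0,0,1],0],
  [5,[0,0,3],0],
  [5,[0,-1,4],0],
  [5,[0,-2,5],0],
  [5,[0,-3,4],0],
  [5,[0,-2,0],0],
  [5,[0,0,0],0],
  [5,[0,0,0],0],
])

```text
clock: 59.15
position: [0.562, 0.0174, 0.2947]
ee_rot: [0.707, -0.707, 0.005, -0.004]
contact_force: [-0.4, 0.0, -0.2]
width: 0.05
```

```bash
python3 -c "
from bar import *
show()
w=grab('wrist','w21.npz');cv2.imwrite('pics/ai.png',w['pixels'][...,::-1])
for i in range(4): wall(i,w)
C=cloud(w)
for p in ((.4908,.116),(.4891,-.0273),(.6319,-.0293)):
    k=(np.hypot(C[...,0]-p[0],C[...,1]-p[1])<.03)&(C[...,2]>.1055)&(C[...,2]<.116)
    P=C[k]
    if len(P)>10: print('screw',k.sum(),[np.round(x,1) for x in cv2.minAreaRect((P[:,:2]*1000).astype(np.float32))],np.median(P[:,2]))
for x in (.535,.587):
  k=(C[...,2]>.063)&(C[...,2]<.08)&(abs(C[...,0]-x)<.022)&(abs(C[...,1]-.043)<.05);P=C[k];print('piece',k.sum(),[np.round(x,1) for x in cv2.minAreaRect((P[:,:2]*1000).astype(np.float32))],P[:,2].max())
s=grab('scene'); crop(s,90,140,390,260,2.6,'pics/ai_s.png')
C=cloud(s);k=(C[...,2]>.012)&(C[...,2]<.06)&(abs(C[...,0]-.573)<.06)&(abs(C[...,1]+.38)<.06);P=C[k]
g=P[P[:,2]>.038];print('plate z med',np.median(P[:,2]),'grip',g.mean(0).round(4),len(g))
"
```

```text
t 59.15 p [562.   17.4 294.7] yaw -0.013 q6 -0.08 F [-0.4  0.  -0.2] w 50.0
wall 0 n 231 r at hinge 59.3 tilt from vertical rad 0.028 res 0.0004
wall 0 n 196 r at hinge 60.2 tilt from vertical rad 0.003 res 0.0001
wall 0 n 189 r at hinge 59.3 tilt from vertical rad 0.028 res 0.0003
wall 1 n 334 r at hinge 59.1 tilt from vertical rad 0.034 res 0.0004
wall 1 n 317 r at hinge 60.1 tilt from vertical rad 0.006 res 0.0002
wall 1 n 330 r at hinge 59.2 tilt from vertical rad 0.032 res 0.0004
wall 2 n 204 r at hinge 58.9 tilt from vertical rad 0.038 res 0.0004
wall 2 n 202 r at hinge 59.8 tilt from vertical rad 0.015 res 0.0001
wall 2 n 242 r at hinge 58.8 tilt from vertical rad 0.043 res 0.0003
wall 3 n 57 r at hinge 58.0 tilt from vertical rad 0.064 res 0.0014
wall 3 n 53 r at hinge 58.7 tilt from vertical rad 0.037 res 0.0001
screw 412 [array([492.9, 112.3]), array([32.8, 42.2]), np.float64(47.3)] 0.10778983684098617
screw 269 [array([492.8, -25.3]), array([42.6, 32.1]), np.float64(47.1)] 0.10753177867404476
screw 250 [array([622.1, -27.5]), array([28.5, 44.9]), np.float64(21.9)] 0.10740266903925058
piece 755 [array([535. ,  43.3]), array([79.6, 11.8]), np.float64(89.2)] 0.07194937859637798
piece 1028 [array([584.9,  43.8]), array([26.9, 58. ]), np.float64(1.4)] 0.0747995969965259
plate z med 0.020668913047774524 grip [ 0.5774 -0.3798  0.0467] 108
```

View pics/ai.png

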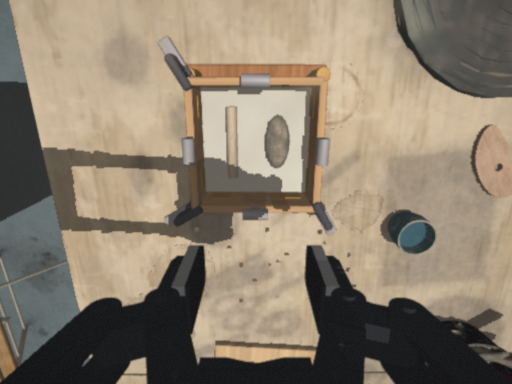

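View pics/ai_s.png

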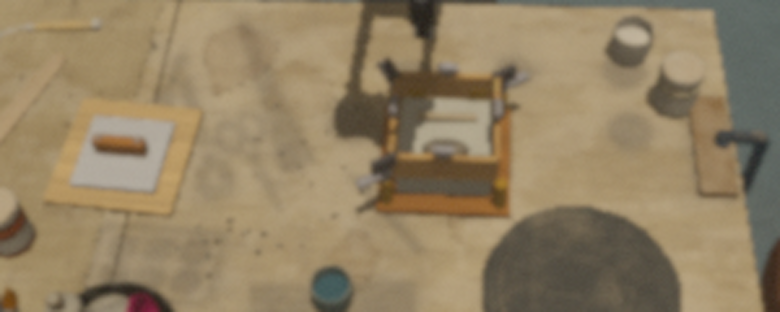

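```bash
python3 -c "
from bar import *
w=dict(np.load('w21.npz')); C=cloud(w); yaw=-.0126; c=np.array([.5613,.0434]); R=np.array([[np.cos(yaw),-np.sin(yaw)],[np.sin(yaw),np.cos(yaw)]])
for i in range(4):
    d=R@np.array([(-1,0),(0,-1),(1,0),(0,1)][i]); t=np.array([-d[1],d[0]])
    r=(C[...,:2]-c)@d; l=(C[...,:2]-c)@t; k=(abs(l)<.013)&(r>.04)&(r<.09)&(C[...,2]>.1205)&(C[...,2]<.13)
    print('bar',i,k.sum(),'r mean of top strip',(r[k].mean()*1e3).round(1),np.percentile(r[k]*1e3,[2,98]).round(1))
    k=(abs(l)<.06)&(abs(l)>.02)&(r>.04)&(r<.09)&(C[...,2]>.1025)&(C[...,2]<.107); print('  edge',k.sum(),np.percentile(r[k]*1e3,[3,97]).round(1))
"
```

```text
bar 0 306 r mean of top strip 63.8 [59.  69.1]
  edge 633 [60.4 67.9]
bar 1 254 r mean of top strip 63.6 [59.2 69.4]
  edge 522 [60.4 67.4]
bar 2 298 r mean of top strip 64.3 [59.6 69.6]
  edge 621 [60.6 68. ]
bar 3 366 r mean of top strip 64.2 [59. 69.]
  edge 747 [60.9 68. ]
```

```bash
python3 -c "
from st import *
show(); print(manip.sign_off())"
```

```text
t 59.25 p [562.   18.3 293.9] yaw -0.012 q6 -0.08 F [ 0.   1.  -0.7] w 50.2
the job is handed in; nothing more can be done
None
```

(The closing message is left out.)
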